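# Nest the retained U-channel samples in their box and put the cover on

## Task

Pack the three yellow U-channel samples interlocked in the blue sample box and close it: lay the loose channel that is open side up next to the one already in the box, parallel, with their ends even; then set the open-side-down channel over the pair, straddling their two neighbouring flanges so that one of its flanges sits down in each trough, ends even. Finally set the white cover on the box so it sits fully home and level; lower everything into place rather than dropping it, and leave the bottle, crucible and caliper where they are.

Things in the scene. Friction and masses are not known exactly. Their poses are not given: they have to be found in the camera images.
- sample_box: Open blue box, fixed to the bench. Outside 134 (x) x 218 (y) mm, walls and floor 4 mm thick, inside 126 x 210 mm and 48 mm deep; rim 52 mm above the bench. Origin at the centre of its underside; x along its short side, y along its long side, z up. One channel already lies in its -y half; the +y half is empty.
- channel_in_box: Yellow U-channel 100 mm long, lying open side up on the box floor, roughly parallel to the box's x. Outside 64 mm wide, 36 mm high, all walls 5 mm thick (54 mm between the flanges). Loose. Origin at the centre of its underside (the web's outer face); x along its length, y across its width, z up towards the open side. It weighs about 0.12 kg.
- channel_up: Identical yellow U-channel (100 x 64 x 36 mm, walls 5 mm, about 0.12 kg), loose on the bench, open side up. Origin at the centre of its underside; x along its length, y across, z up to the open side. On the box floor its origin is 4 mm above the box's. Any gap up to 40 mm between it and its neighbour still lets the third channel straddle both neighbouring flanges.
- channel_down: Identical U-channel (100 x 64 x 36 mm, walls 5 mm, about 0.12 kg), loose on the bench, open side down, standing on its two flange edges, flat web on top. Origin at the level of the flange edges, midway between them; x along its length, y across, z up (web's outer face at 36 mm). Interlocked over two channels in the box, its origin is 9 mm above the box's and its top is below the rim.
- cover: White loose cover, about 0.16 kg, lying skirt down on the bench: 146 (x) x 230 (y) mm plate 3 mm thick, with a skirt 12 mm deep that passes outside the box rim with 3 mm to spare all round. Origin at the centre, level with the skirt's lower edge; x along its short side, y along its long side, z up. Fully seated, the plate rests on the rim and the origin is 40 mm above the box's.
- cover_handle (a point): Centre of the blue bar handle on the cover: bar 90 mm long along the cover's y, 14 mm wide (x) and 14 mm high, its centre 44 mm above the cover's origin and its underside 22 mm above the plate, on a post near each end.
- amber_bottle: Bystander: amber reagent bottle, 60 mm diameter, 125 mm tall, origin at the centre of its base.
- crucible: Bystander: white porcelain crucible, 48 mm diameter, 36 mm tall, origin at the centre of its base.
- caliper: Bystander: digital caliper lying flat, 225 mm long along its x, about 70 mm wide, 13 mm high, origin near the middle at bench level.
Mind the look-alikes: they are no part of the job. Leave any grey look-alike of the channel_up alone. Leave any turquoise look-alike of the channel_down alone.

How it is judged (in metres and radians):
On the way, in this order (a step that is already met when the one before it is completed fails the run):
1. the open-up channel stands on the box floor beside and parallel to the first, released (z of channel_in_box in the frame of sample_box between 0.001 and 0.008 m and angle between each of channel_in_box, channel_up's own z axis and vertical below 0.06 rad and y of channel_in_box in the frame of sample_box between -0.105 and 0.105 m and x of channel_in_box in the frame of sample_box between -0.06 and 0.06 m and z of channel_up in the frame of sample_box between 0.001 and 0.008 m and y of channel_up in the frame of sample_box between -0.105 and 0.105 m and x of channel_up in the frame of sample_box between -0.06 and 0.06 m and horizontal distance between channel_in_box and channel_up between 0.055 and 0.11 m and x of channel_up in the frame of channel_in_box between -0.015 and 0.015 m and angle between the x axis of channel_in_box and the x axis of channel_up, either way round below 0.12 rad and contact force between the fingers and channel_up below 0.05 N and linear speed of channel_up below 0.03 m/s), for 0.2 s.
2. the open-down channel is interlocked over the pair, level, one flange in each trough, released (z of channel_in_box in the frame of sample_box between 0.001 and 0.008 m and angle between each of channel_in_box, channel_up's own z axis and vertical below 0.06 rad and y of channel_in_box in the frame of sample_box between -0.105 and 0.105 m and x of channel_in_box in the frame of sample_box between -0.06 and 0.06 m and z of channel_up in the frame of sample_box between 0.001 and 0.008 m and y of channel_up in the frame of sample_box between -0.105 and 0.105 m and x of channel_up in the frame of sample_box between -0.06 and 0.06 m and horizontal distance between channel_in_box and channel_up between 0.055 and 0.11 m and x of channel_up in the frame of channel_in_box between -0.015 and 0.015 m and angle between the x axis of channel_in_box and the x axis of channel_up, either way round below 0.12 rad and z of channel_down in the frame of sample_box between 0.006 and 0.0125 m and angle between channel_down's own z axis and vertical below 0.05 rad and horizontal distance between channel_down and channel_in_box below 0.06 m and angle between the x axis of channel_down and the x axis of channel_in_box, either way round below 0.15 rad and x of channel_down in the frame of channel_in_box between -0.015 and 0.015 m and horizontal distance between channel_down and channel_up below 0.06 m and angle between the x axis of channel_down and the x axis of channel_up, either way round below 0.15 rad and x of channel_down in the frame of channel_up between -0.015 and 0.015 m and contact force between the fingers and channel_down below 0.05 N and linear speed of channel_down below 0.03 m/s), for 0.2 s.
3. the cover is fully home and level on the box rim, released (z of cover in the frame of sample_box between 0.037 and 0.043 m and angle between cover's own z axis and vertical below 0.025 rad and horizontal distance between cover and sample_box below 0.007 m and angle between the x axis of cover and the x axis of sample_box, either way round below 0.06 rad and contact force between the fingers and cover below 0.05 N and linear speed of cover below 0.03 m/s), for 0.2 s.
At the end, for the whole second after the job is handed in: Open-up channels flat in the box, parallel, 55-110 mm apart; the open-down one level over both, flange edges 6-12.5 mm above the box's underside; ends even within 15 mm; cover origin 37-43 mm above the box's, level within 0.025 rad, centred within 7 mm; all released, at rest (z of channel_in_box in the frame of sample_box between 0.001 and 0.008 m and angle between each of channel_in_box, channel_up's own z axis and vertical below 0.06 rad and y of channel_in_box in the frame of sample_box between -0.105 and 0.105 m and x of channel_in_box in the frame of sample_box between -0.06 and 0.06 m and z of channel_up in the frame of sample_box between 0.001 and 0.008 m and y of channel_up in the frame of sample_box between -0.105 and 0.105 m and x of channel_up in the frame of sample_box between -0.06 and 0.06 m and horizontal distance between channel_in_box and channel_up between 0.055 and 0.11 m and x of channel_up in the frame of channel_in_box between -0.015 and 0.015 m and angle between the x axis of channel_in_box and the x axis of channel_up, either way round below 0.12 rad and z of channel_down in the frame of sample_box between 0.006 and 0.0125 m and angle between channel_down's own z axis and vertical below 0.05 rad and horizontal distance between channel_down and channel_in_box below 0.06 m and angle between the x axis of channel_down and the x axis of channel_in_box, either way round below 0.15 rad and x of channel_down in the frame of channel_in_box between -0.015 and 0.015 m and horizontal distance between channel_down and channel_up below 0.06 m and angle between the x axis of channel_down and the x axis of channel_up, either way round below 0.15 rad and x of channel_down in the frame of channel_up between -0.015 and 0.015 m and z of cover in the frame of sample_box between 0.037 and 0.043 m and angle between cover's own z axis and vertical below 0.025 rad and horizontal distance between cover and sample_box below 0.007 m and angle between the x axis of cover and the x axis of sample_box, either way round below 0.06 rad and linear speed of each of channel_in_box, channel_up, channel_down, cover below 0.01 m/s and angular speed of each of channel_in_box, channel_up, channel_down, cover below 0.1 rad/s); the robot touches nothing.
It fails at once if the amber bottle is moved more than 20 mm or tipped (distance of amber_bottle from where it was at the start of the episode above 0.02 m or angle between amber_bottle's own z axis and vertical above 0.3 rad).
It fails at once if the crucible is moved more than 20 mm or tipped (distance of crucible from where it was at the start of the episode above 0.02 m or angle between crucible's own z axis and vertical above 0.3 rad).
It fails at once if the caliper is moved more than 20 mm or tipped (distance of caliper from where it was at the start of the episode above 0.02 m or angle between caliper's own z axis and vertical above 0.3 rad).
It fails at once if a channel or the cover is let fall from more than about 20 mm (over 0.6 m/s with the fingers off it) ((contact force between the fingers and channel_up below 0.05 N and linear speed of channel_up above 0.6 m/s) or (contact force between the fingers and channel_down below 0.05 N and linear speed of channel_down above 0.6 m/s) or (contact force between the fingers and cover below 0.05 N and linear speed of cover above 0.6 m/s)).
It also fails if it takes over 69 s, if anything falls off the work surface, if the arm or the gripper's body presses on something with over 40 N, if the wrist force passes 120 N, or if a joint passes its speed limit or range.

## Robot

A 6-joint arm with a two-finger parallel gripper is mounted at the origin on the work surface. World frame = base frame: x ahead of the robot, y to its left, z up, the work surface at z = 0. Lengths are in mm, angles in rad, forces in N, time in s.
With the tool pointing down it reaches from about 350 to 850 mm from the base axis. Payload 8.1 kg.
Tool frame: the origin (TCP) lies between the finger pads; the fingertips stand 19 mm ahead of it and the grasp point (between the pads) is the TCP (env.tips_ahead is the distance from the TCP to the fingertips, in mm); z points along the fingers, x is the direction in which the jaws open and shut, and the axes are right-handed (so a half turn about z gives the same grasp; the last joint's range is limited). The gripper opens to 93 mm and grips with 3 to 60 N. Pads are 15 mm wide; open, the fingers measure 128 mm over their backs; the gripper's body (75 mm by 188 mm) begins 65 mm behind the grasp point.
Start: joints at [-1.42, 0.13, 1.488, -0, 1.523, -0.085], TCP at [140.193, -583.396, 237.635] pointing down, gripper open.
Joint ranges: [-2.96, 2.96], [-0.89, 2.26], [0.02, 2.5], [-1.34, 4.48], [0, 2.73], [-2.66, 2.66]. Speed limits (rad/s): [2.39, 2.39, 2.79, 3.14, 3.14, 3.14].

## Interface

Orientations are given as a rotation vector (axis times angle).
In Python, from bench import env gives the robot as it stands.
- The arm moves only by the tool arm_command, never from a script. Its arguments are lists of equal length, an entry for each row: "linear": the shift along the tool's x, y, z in cm, a list of three; "twist": the turn, a rotation vector about the tool's x, y, z in degrees, a list of three; "hand": the closure, from 0 (fully open) to 1 (shut). In form: {"linear": [[tx, ty, tz], ...], "twist": [[rx, ry, rz], ...], "hand": [hand, ...]}. A call has exactly 10 rows; each row shifts and turns the commanded pose from where the row before left it, along the tool's axes as they then stand; what a row does not reach is not made up. A row lasts 1/10 s, in which the tool goes at most 50 mm and 8.59 degrees, less where a joint would pass 70% of its speed; a pose out of reach is approached as far as the arm can. A call is refused whole if a number of a shift passes 5 or a number of a turn 8.59, either way. A call with a gripper value outside its range is refused whole. The fingers move at their own pace and stop on an object; "newtons" is the grip in N (left out, the last holds). Time passes only in rows, so rows that do not move let the fingers close, or fill a call up. It gives the time, the measured TCP pose, the force and the opening at its end, in the units of the state.
- env.read_state(): the state, without advancing time (a new reading comes with each control period).
- env.get_image(name): name is "scene" or "top" or "wrist"; returns the picture (420x560x3 uint8, blue, green, red); there is no depth.
- env.camera_model(name): a dict with "fx", "fy", "cx", "cy" (pixels), "world_to_cam" (4x4, takes a point from world to camera coordinates). Camera axes: x right, y up, looking along -z (the intrinsics and any distortion apply to the point x, -y, -z); pixel columns grow to the right and rows downward; lengths in mm; the calibration is good to about 2 mm. A picture is of the moment at which its call begins: read the wrist's pose just before it. camera_model takes no time and is no camera call; for the wrist camera it gives the pose at the moment of the call.
- env.finish_job(): hands the job in, once; it reports no verdict.
The state is a dict: "time_s": time; "q": joint angles; "dq": joint speeds; "joint_torque": joint torques, N m; "tool_pos": TCP position; "tool_rot": TCP orientation; "ft_force": force on the tool from outside, world axes, zero at the start; "moment": the same for the moment, N m; "width": opening from 0.0 (shut) to 1.0 (fully open).
Only numpy, scipy, OpenCV 4.12 (cv2) and the standard library are available. Lean on these libraries where they do the work, as an engineer would, in place of code of your own. Each camera call takes 0.05 s, during which the arm holds its last target.

## Working session

There is one attempt and no reset: what is moved stays moved. The work goes in short steps, Python scripts to look and compute and a tool call to move; the robot and the scene stay as the last step left them, time stands still between calls to the robot, and variables do not carry over. Pictures are saved under pics/ and viewed, and the job is handed in when it is done.

Besides the shell and the picture viewer there is one more tool, called after "Request:" as name(argument=value, ...) on one line, values as JSON. arm_command: Moves the arm, as the interface text tells. Its arguments: {"type":"object","properties":{"linear":{"type":"array"},"twist":{"type":"array"},"hand":{"type":"array"},"newtons":{"type":"number"}},"required":["linear","twist","hand"]}

```bash
ls; mkdir -p pics; python3 - <<'E'
from bench import env
import cv2
s=env.read_state(); print(s)
for n in("scene","top","wrist"):
    im=env.get_image(n); cv2.imwrite(f"pics/{n}0.png",im)
    m=env.camera_model(n); print(n,{k:(v if k!='world_to_cam' else v.tolist() if hasattr(v,'tolist') else v) for k,v in m.items()})
E
```

```text
pics
{'time_s': 0.0, 'q': array([-1.42038531e+00,  1.31181863e-01,  1.48926750e+00, -1.15447007e-05,
        1.52304407e+00, -8.54258695e-02]), 'dq': array([-0.00064658, -0.0003432 ,  0.00083966, -0.00028849,  0.00047827,
        0.00214207]), 'joint_torque': array([ 1.79442675e-03, -5.59847403e+01, -4.91749191e+01,  7.70273223e-02,
        3.60258424e-02, -1.36562662e-04]), 'tool_pos': array([ 140.11393834, -582.84497707,  236.58155682]), 'tool_rot': array([-2.46634314e+00,  1.94387230e+00,  2.19018928e-03]), 'ft_force': array([0.01503438, 0.1332875 , 0.22103211]), 'moment': array([ 0.01762513,  0.04320065, -0.00570642]), 'width': 0.9982755767816919}
scene {'fx': 398.0930824559462, 'fy': 398.0930824559462, 'cx': 277.85106840990386, 'cy': 209.8738306854536, 'world_to_cam': [[-0.4931830781977975, 0.8699253194819712, 0.0006244225618576373, 304.8943535028258], [-0.5061783669891047, -0.2875491780543884, 0.8130799044328232, 215.0358404982327], [0.707498347822515, 0.40068118089627863, 0.5821517663839691, -1293.707502599436], [0.0, 0.0, 0.0, 1.0]]}
top {'fx': 383.150663404974, 'fy': 383.150663404974, 'cx': 279.0759737044286, 'cy': 203.67860082791228, 'world_to_cam': [[-0.0030391649875940586, -0.9999908343595457, 0.0030157375677959276, -33.841919988619054], [0.9734506597678012, -0.0022682387187963884, 0.22888570966914287, -589.2732068701642], [-0.22887677137230586, 0.0036312931600446033, 0.9734486310207514, -781.7908050591445], [0.0, 0.0, 0.0, 1.0]]}
wrist {'fx': 358.5274590076263, 'fy': 358.5274590076263, 'cx': 279.2712164458677, 'cy': 211.6998278692617, 'world_to_cam': [[0.23315584484761803, -0.9724383943401665, -0.0013860831549254945, -599.2455436695158], [0.9392998239296174, 0.2255788835412913, -0.25851500549494977, 30.380474465764575], [0.2517025879469317, 0.05897233684858834, 0.9660062477579707, -390.12198247790957], [0.0, 0.0, 0.0, 1.0]]}
```

View pics/scene0.png

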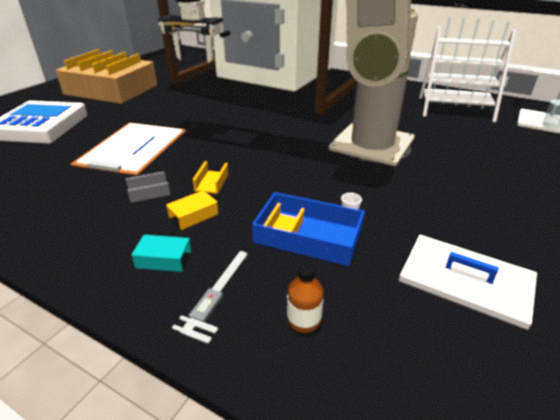

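View pics/top0.png

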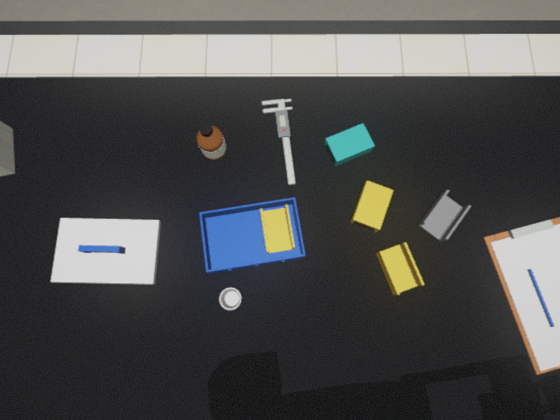

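View pics/wrist0.png

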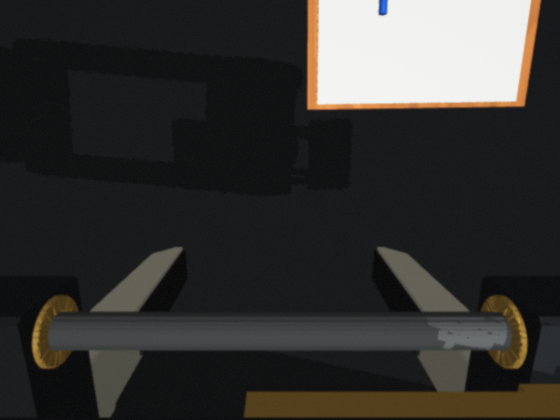

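```bash
cat > h.py <<'E'
from bench import env
import cv2, numpy as np
from scipy.spatial.transform import Rotation as R
def p2w(m,u,v,z):
    W=np.array(m["world_to_cam"]); d=np.array([(u-m["cx"])/m["fx"],-(v-m["cy"])/m["fy"],-1.0])
    Rt=W[:3,:3].T; c=-Rt@W[:3,3]; d=Rt@d
    return (c+d*(z-c[2])/d[2])
def w2p(m,p):
    W=np.array(m["world_to_cam"]); q=W[:3,:3]@np.array(p)+W[:3,3]
    return np.array([m["cx"]+m["fx"]*q[0]/-q[2], m["cy"]-m["fy"]*q[1]/-q[2]])
E
python3 - <<'E'
from h import *
im=cv2.imread("pics/top0.png")
a=cv2.resize(im[170:310,190:330],None,fx=5.5,fy=4.2,interpolation=cv2.INTER_CUBIC) if 0 else None
def crop(x0,y0,w,h,s,n): cv2.imwrite(f"pics/{n}.png",cv2.resize(im[y0:y0+h,x0:x0+w],None,fx=s,fy=s,interpolation=cv2.INTER_CUBIC))
crop(190,190,130,100,6,"c1"); crop(340,170,130,130,4.6 and 4,"c2"); crop(40,205,130,90,6,"c3")
for n in("top","wrist","scene"):
    W=np.array(env.camera_model(n)["world_to_cam"]); print(n,-W[:3,:3].T@W[:3,3])
E
```

```text
top [394.59178548 -32.33931051 896.01146342]
wrist [ 209.37593929 -566.57616285  383.88347683]
scene [1174.51114703  314.96231118  578.10240427]
```

View pics/c1.png

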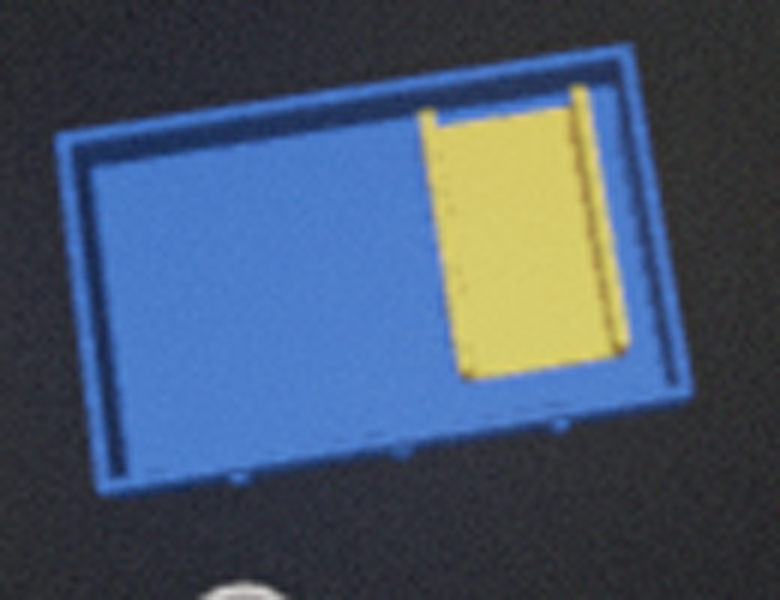

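View pics/c2.png

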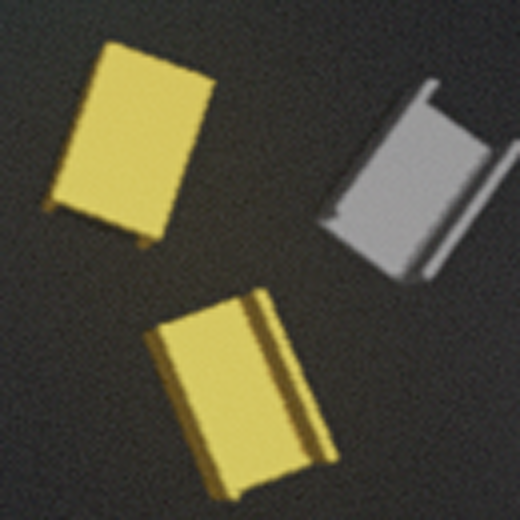

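View pics/c3.png

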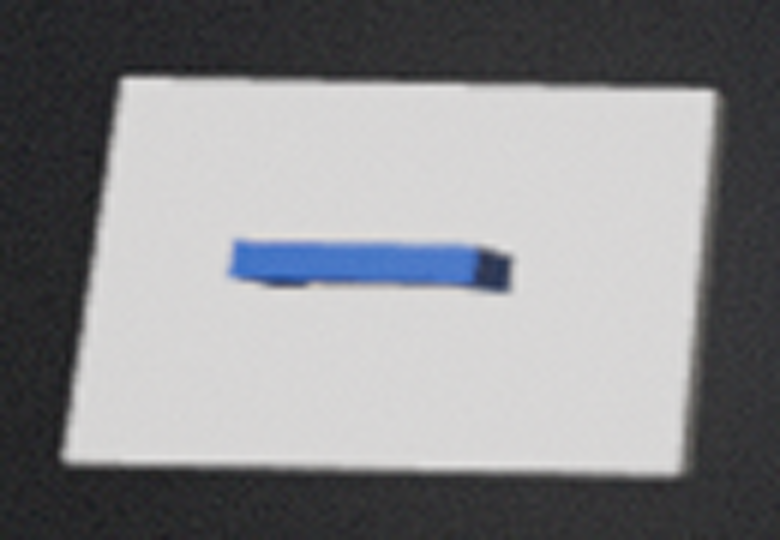

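```bash
cat >> h.py <<'E'
from scipy.optimize import least_squares
def fit(m,local,pix,guess,zb):
    local=np.array(local,float);pix=np.array(pix,float)
    def pts(p):
        c,s=np.cos(p[2]),np.sin(p[2])
        return np.c_[p[0]+c*local[:,0]-s*local[:,1],p[1]+s*local[:,0]+c*local[:,1],zb+local[:,2]]
    f=lambda p:(np.array([w2p(m,q) for q in pts(p)])-pix).ravel()
    r=least_squares(f,guess,x_scale=[10,10,.1])
    return r.x,np.abs(r.fun).max(),r.fun.reshape(-1,2).round(1).tolist()
E
python3 - <<'E'
from h import *
m=env.camera_model("top")
def px(l,x0,y0,s): return [((a+.5)/s-.5+x0,(b+.5)/s-.5+y0) for a,b in l]
print("box",fit(m,[(67,109,52),(67,-109,52),(-67,-109,52),(-67,109,52)],px([(55,133),(632,44),(692,398),(100,493)],190,190,6),[400,0,0],0))
print("inbox",fit(m,[(50,32,36),(50,-32,36),(-50,-32,36),],px([(419,110),(588,87),(628,350)],190,190,6),[400,0,0],4))
print("up",fit(m,[(50,-32,36),(-50,-32,36),(50,32,36)],px([(268,289),(339,460),(160,328)],340,170,4),[400,-300,0.3],0))
print("down",fit(m,[(50,32,36),(50,-32,36),(-50,-32,36),(-50,32,36)],px([(108,41),(216,80),(162,242),(52,203)],340,170,4),[400,-300,-0.3],0))
print("cover",fit(m,[(73,115,15),(73,-115,15),(-73,-115,15),(-73,115,15)],px([(120,76),(720,89),(686,476),(62,462)],40,205,6),[400,400,-0.],0))
print("handle",p2w(m,*px([(354,262)],40,205,6)[0],51))
for n,(u,v) in dict(bottle=(213,152),cruc=(231,302),cal1=(278,100),cal2=(291,183)).items(): print(n,p2w(m,u,v,5).round())
E
```

```text
box (array([5.25046192e+02, 2.62579997e+01, 1.56049154e-01]), np.float64(0.4257387225441107), [[0.4, 0.2], [-0.2, 0.2], [0.0, -0.3], [-0.2, -0.2]])
inbox (array([ 5.40335404e+02, -2.99855243e+01,  1.38862794e-01]), np.float64(0.45642778607950163), [[0.4, 0.2], [-0.1, 0.2], [-0.2, -0.5]])
up (array([ 4.49651164e+02, -3.08076921e+02,  3.34549901e-01]), np.float64(0.45630274862594433), [[-0.5, 0.1], [0.1, 0.1], [0.4, -0.2]])
down (array([ 5.93720624e+02, -2.52800284e+02, -3.69035440e-01]), np.float64(0.6891156518158539), [[0.1, 0.7], [-0.7, 0.4], [-0.1, -0.4], [0.6, -0.6]])
cover (array([ 4.93574121e+02,  3.62117366e+02, -2.20336532e-02]), np.float64(0.9997490780780254), [[0.9, 0.5], [-0.8, 0.2], [-1.0, -0.5], [0.9, -0.1]])
handle [493.36810083 362.28511259  51.        ]
bottle [735. 127.   5.]
cruc [377.  73.   5.]
cal1 [876. -34.   5.]
cal2 [655. -65.   5.]
```

```bash
cat >> h.py <<'E'
def go(x,y,z,jaw_deg,cmd=None):
    """deltas from measured pose: first linear (tool axes now, cm), then turn deg about tool z; also level error"""
    s=env.read_state(); Rt=R.from_rotvec(s["tool_rot"]); M=Rt.as_matrix()
    d=M.T@(np.array([x,y,z])-s["tool_pos"])/10
    a=np.radians(jaw_deg); X=np.array([np.cos(a),np.sin(a),0]); Z=np.array([0,0,-1.]); G=np.c_[X,np.cross(Z,X),Z]
    tw=np.degrees((Rt.inv()*R.from_matrix(G)).as_rotvec())
    dn=G.T@(np.array([x,y,z])-s["tool_pos"])/10
    print("t",round(s["time_s"],2),"tcp",s["tool_pos"].round(1),"jaw",round(np.degrees(np.arctan2(M[1,0],M[0,0])),2),"w",round(s["width"]*93,1),"F",s["ft_force"].round(1))
    print(" lin first, tool axes cm",d.round(2)," twist",tw.round(2)," | lin if turned first",dn.round(2))
E
python3 -c "
from h import *
go(449.7,-308,200,-70.8)"
```

```text
t 0.15 tcp [ 140.1 -583.   236.8] jaw -76.49 w 93.1 F [-0.5  1.1  0.4]
 lin first, tool axes cm [-19.5  -36.52   3.71]  twist [-0.01  0.08 -5.69]  | lin if turned first [-15.79 -38.28   3.68]
```

Look-alikes in the top view:
- **Open-up channel:** yellow (401,269) or grey (445,216). I choose the yellow one.
- **Open-down channel:** yellow (373,205) or turquoise (350,143). I choose the yellow one.

The crop c2 confirms both choices. The box is at (252,235), with its channel at (278,229). The cover is at (105,251).

Request:
arm_command(linear=[[0, 0, 0], [-1.97, -4.78, 0.46], [-1.97, -4.78, 0.46], [-1.97, -4.78, 0.46], [-1.97, -4.78, 0.46], [-1.97, -4.78, 0.46], [-1.97, -4.78, 0.46], [-1.97, -4.78, 0.46], [-2.0, -4.8, 0.46], [0, 0, 0]], twist=[[0, 0, -5.7], [0, 0, 0], [0, 0, 0], [0, 0, 0], [0, 0, 0], [0, 0, 0], [0, 0, 0], [0, 0, 0], [0, 0, 0], [0, 0, 0]], hand=[0, 0, 0, 0, 0, 0, 0, 0, 0, 0], newtons=20)

```text
time_s: 1.15
tool_pos: [441.3, -313.9, 201.2]
tool_rot: [-2.565, 1.811, 0.002]
ft_force: [-0.4, -0.8, -0.2]
width: 0.997
```

```bash
python3 - <<'E'
from h import *
import pickle
go(449.7,-308,22,-70.8)
m=env.camera_model("wrist"); im=env.get_image("wrist"); cv2.imwrite("pics/w1.png",im); pickle.dump(m,open("w1.pkl","wb"))
cv2.imwrite("pics/w1b.png",cv2.resize(im,None,fx=1.4,fy=1.4,interpolation=cv2.INTER_CUBIC))
E
```

```text
t 1.15 tcp [ 441.3 -313.9  201.2] jaw -70.44 w 92.7 F [-0.4 -0.8 -0.2]
 lin first, tool axes cm [-0.23 -0.97 17.92]  twist [-0.06  0.13  0.36]  | lin if turned first [-0.28 -0.99 17.92]
```

View pics/w1b.png

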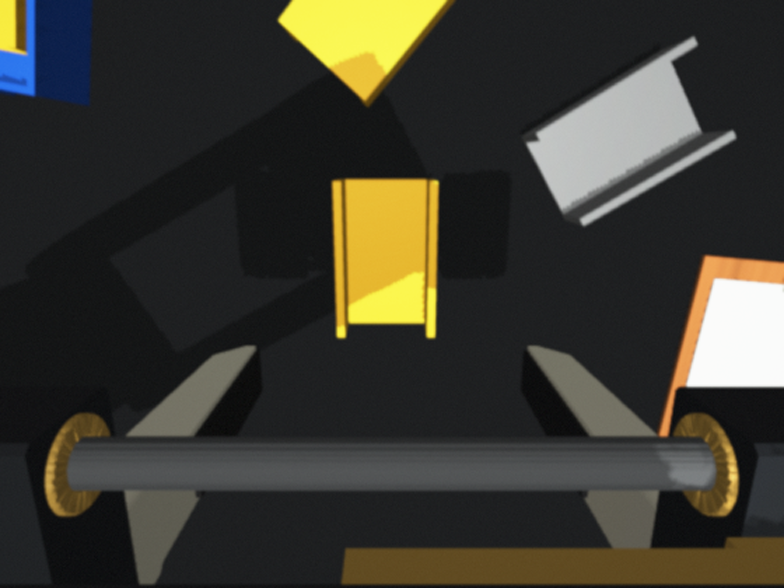

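```bash
python3 - <<'E'
from h import *
import pickle
m=pickle.load(open("w1.pkl","rb"))
P=lambda l:[((a+.5)/1.4-.5,(b+.5)/1.4-.5) for a,b in l]
print(fit(m,[(50,32,36),(50,-32,36),(-50,32,36),(-50,-32,36)],P([(331,181),(439,180),(336,338),(436,338)]),[450,-308,.33],0))
go(449.7,-308,24,-70.8)
E
```

```text
(array([ 4.49533863e+02, -3.06718482e+02,  3.44882790e-01]), np.float64(1.019826239058574), [[0.9, 0.3], [-0.9, 0.7], [1.0, -0.6], [-0.9, -0.8]])
t 1.2 tcp [ 439.5 -316.1  201.4] jaw -70.5 w 93.4 F [-0.4 -0.3  0.4]
 lin first, tool axes cm [-0.4  -1.23 17.74]  twist [0.02 0.08 0.3 ]  | lin if turned first [-0.43 -1.23 17.74]
```

Request:
arm_command(linear=[[-0.45, -1.2, 0], [0, 0, 4.5], [0, 0, 4.5], [0, 0, 4.5], [0, 0, 2.7], [0, 0, 1.5], [0, 0, 0], [0, 0, 0], [0, 0, 0], [0, 0, 0]], twist=[[0, 0, 0], [0, 0, 0], [0, 0, 0], [0, 0, 0], [0, 0, 0], [0, 0, 0], [0, 0, 0], [0, 0, 0], [0, 0, 0], [0, 0, 0]], hand=[0, 0, 0, 0, 0, 0, 0, 1, 1, 1], newtons=20)

```text
time_s: 2.2
tool_pos: [449.0, -311.6, 27.3]
tool_rot: [2.561, -1.82, 0.005]
ft_force: [0.6, 2.1, 0.6]
width: 0.789
```

```bash
python3 - <<'E'
from h import *
go(449.7,-308,24,-70.8)
E
```

```text
t 2.2 tcp [ 449.  -311.6   27.3] jaw -70.8 w 73.4 F [0.6 2.1 0.6]
 lin first, tool axes cm [-0.32 -0.18  0.33]  twist [-0.1  -0.17  0.  ]  | lin if turned first [-0.32 -0.18  0.33]
```

Request:
arm_command(linear=[[-0.3, 0, 0.2], [0, 0, 0], [0, 0, 0], [0, 0, 0], [0, 0, 0], [0, 0, 0], [0, 0, -1], [0, 0, -2.5], [0, 0, -4], [0, 0, -4]], twist=[[0, 0, 0], [0, 0, 0], [0, 0, 0], [0, 0, 0], [0, 0, 0], [0, 0, 0], [0, 0, 0], [0, 0, 0], [0, 0, 0], [0, 0, 0]], hand=[1, 1, 1, 1, 1, 1, 1, 1, 1, 1], newtons=20)

```text
time_s: 3.2
tool_pos: [445.9, -306.8, 138.9]
tool_rot: [-2.561, 1.819, 0.004]
ft_force: [0.2, 0.2, -1.3]
width: 0.688
```

```bash
python3 - <<'E'
from h import *
import pickle
# box frame
b=np.array([525.05,26.26]);a=.156
Rb=np.array([[np.cos(a),-np.sin(a)],[np.sin(a),np.cos(a)]])
print("inbox in box",Rb.T@(np.array([540.3,-30])-b)," target", b+Rb@np.array([6.4,34]))
t=b+Rb@np.array([6.4,34])
go(t[0],t[1],140,np.degrees(.146)-90)
m=env.camera_model("wrist"); im=env.get_image("wrist"); cv2.imwrite("pics/w2.png",im); pickle.dump(m,open("w2.pkl","wb"))
go(t[0],t[1],140,np.degrees(.146)-90)
E
```

```text
inbox in box [  6.32380845 -57.94617802]  target [526.08976946  60.84148174]
t 3.2 tcp [ 445.9 -306.8  138.9] jaw -70.78 w 64.0 F [ 0.2  0.2 -1.3]
 lin first, tool axes cm [-32.08 -19.68  -0.07]  twist [ 0.09  0.12 10.85]  | lin if turned first [-35.21 -13.28  -0.11]
t 3.25 tcp [ 449.3 -309.6  147.4] jaw -70.78 w 63.7 F [ 3.6 -2.3  5.1]
 lin first, tool axes cm [-32.46 -19.44   0.59]  twist [-0.29 -0.4  10.86]  | lin if turned first [-35.54 -12.98   0.74]
```

View pics/w2.png

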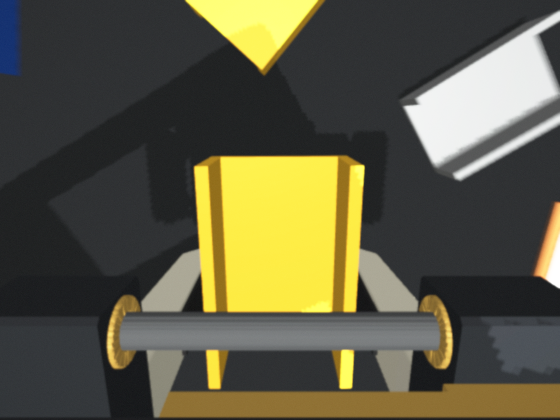

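Request:
arm_command(linear=[[0, 0, 0], [0, 0, 0], [-4.2, -1.5, 0], [-4.2, -1.5, 0], [-4.2, -1.5, 0], [-4.2, -1.5, 0], [-4.2, -1.5, 0], [-4.2, -1.5, 0], [-4.2, -1.5, 0], [-4.2, -1.5, 0]], twist=[[0, 0, 5.4], [0, 0, 5.4], [0, 0, 0], [0, 0, 0], [0, 0, 0], [0, 0, 0], [0, 0, 0], [0, 0, 0], [0, 0, 0], [0, 0, 0]], hand=[1, 1, 1, 1, 1, 1, 1, 1, 1, 1])

```text
time_s: 4.25
tool_pos: [516.2, 44.2, 138.4]
tool_rot: [2.378, -2.052, 0.0]
ft_force: [1.1, 0.2, -0.9]
width: 0.692
```

Request:
arm_command(linear=[[0, 0, 0], [0, 0, 0], [0, 0, 0], [0, 0, 0], [0, 0, 0], [0, 0, 0], [0, 0, 0], [0, 0, 0], [0, 0, 0], [0, 0, 0]], twist=[[0, 0, 0], [0, 0, 0], [0, 0, 0], [0, 0, 0], [0, 0, 0], [0, 0, 0], [0, 0, 0], [0, 0, 0], [0, 0, 0], [0, 0, 0]], hand=[1, 1, 1, 1, 1, 1, 1, 1, 1, 1])

```text
time_s: 5.25
tool_pos: [516.4, 42.3, 138.2]
tool_rot: [2.378, -2.053, 0.0]
ft_force: [0.4, -0.5, -0.6]
width: 0.685
```

```bash
python3 - <<'E'
from h import *
import pickle
go(526.1,60.8,140,np.degrees(.146)-90)
m=env.camera_model("wrist"); im=env.get_image("wrist"); cv2.imwrite("pics/w3.png",cv2.resize(im,None,fx=1.4,fy=1.4,interpolation=cv2.INTER_CUBIC)); pickle.dump(m,open("w3.pkl","wb"))
im=env.get_image("top"); cv2.imwrite("pics/t3.png",cv2.resize(im[170:320,170:340],None,fx=4,fy=4,interpolation=cv2.INTER_CUBIC))
E
```

```text
t 5.25 tcp [516.4  42.3 138.2] jaw -81.59 w 63.7 F [ 0.4 -0.5 -0.6]
 lin first, tool axes cm [-1.69 -1.23 -0.18]  twist [-0.   -0.    0.05]  | lin if turned first [-1.69 -1.23 -0.18]
```

View pics/w3.png

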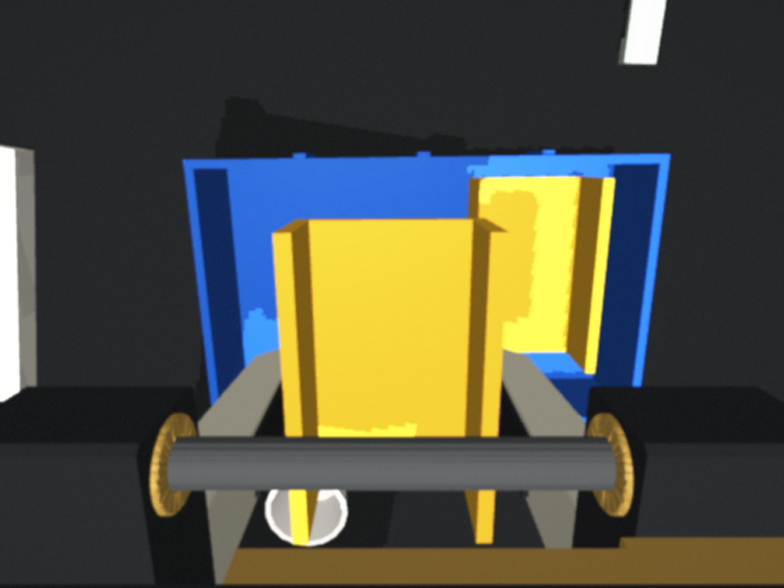

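View pics/t3.png

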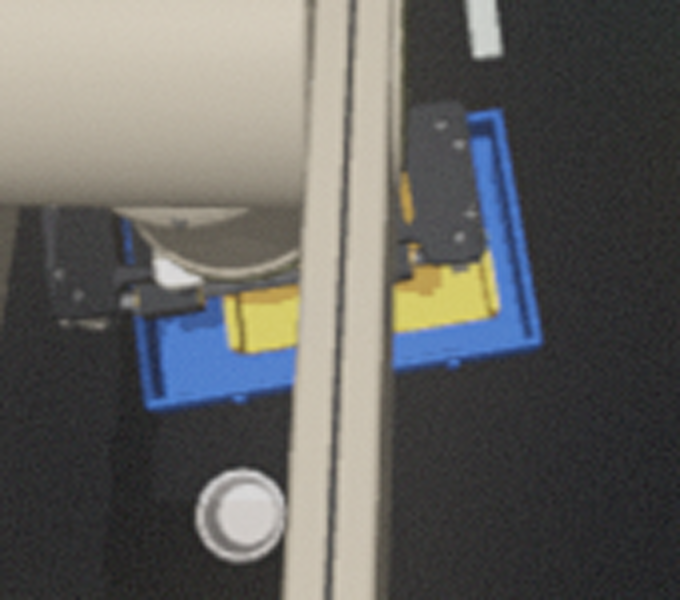

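```bash
python3 - <<'E'
from h import *
import pickle
m=pickle.load(open("w3.pkl","rb"))
P=lambda l:[((a+.5)/1.4-.5,(b+.5)/1.4-.5) for a,b in l]
print("box",fit(m,[(67,109,52),(67,-109,52)],P([(184,160),(669,154)]),[525,26,.15],0))
print("inbox",fit(m,[(50,32,36),(50,-32,36),(-50,-32,36)],P([(470,180),(614,178),(597,374)]),[540,-30,.14],4))
print("held",fit(m,[(50,32,36),(50,-32,36),(-50,32,36),(-50,-32,36)],P([(274,233),(507,233),(292,544),(493,544)]),[516,42,.14],138.2-25.5))
E
```

```text
box (array([5.25113181e+02, 2.69350547e+01, 1.58196647e-01]), np.float64(0.6886199451760149), [[-0.7, 0.1], [0.7, 0.1]])
inbox (array([ 5.40224850e+02, -2.89039116e+01,  1.82037001e-01]), np.float64(3.8246094985224772), [[3.8, 1.5], [-2.8, -0.6], [-1.1, -1.4]])
held (array([5.18603427e+02, 4.24969132e+01, 1.50803814e-01]), np.float64(1.5503504213855877), [[-0.5, 1.3], [0.8, 0.5], [1.0, -1.0], [-1.5, -1.6]])
```

Request:
arm_command(linear=[[-0.6, -0.35, 0], [-0.6, -0.3, 0], [-0.5, -0.3, 0], [0, 0, 0], [0, 0, 1.5], [0, 0, 2], [0, 0, 2], [0, 0, 1.5], [0, 0, 0], [0, 0, 0]], twist=[[0, 0, 0], [0, 0, 0], [0, 0, 0], [0, 0, 0], [0, 0, 0], [0, 0, 0], [0, 0, 0], [0, 0, 0], [0, 0, 0], [0, 0, 0]], hand=[1, 1, 1, 1, 1, 1, 1, 1, 1, 1])

```text
time_s: 6.35
tool_pos: [523.0, 60.4, 67.8]
tool_rot: [2.378, -2.052, -0.001]
ft_force: [-0.3, -0.2, -0.6]
width: 0.689
```

```bash
python3 - <<'E'
from h import *
import pickle
go(523.3,60.6,29.5,np.degrees(.15)-90)
m=env.camera_model("wrist"); im=env.get_image("wrist"); cv2.imwrite("pics/w4.png",cv2.resize(im,None,fx=1.4,fy=1.4,interpolation=cv2.INTER_CUBIC)); pickle.dump(m,open("w4.pkl","wb"))
E
```

```text
t 6.35 tcp [523.   60.4  67.8] jaw -81.6 w 64.0 F [-0.3 -0.2 -0.6]
 lin first, tool axes cm [-0.02 -0.04  3.83]  twist [ 0.06  0.01 -0.19]  | lin if turned first [-0.02 -0.03  3.83]
```

View pics/w4.png

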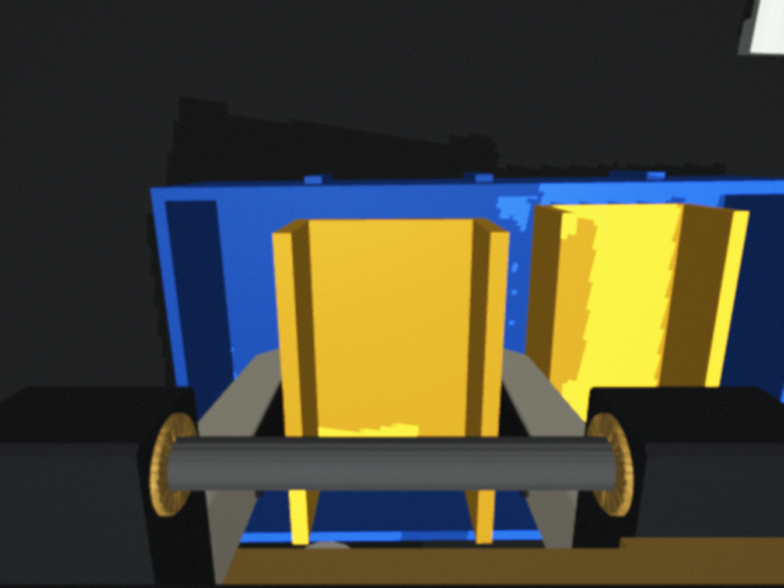

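Request:
arm_command(linear=[[0, 0, 1], [0, 0, 1], [0, 0, 0.8], [0, 0, 0.5], [0, 0, 0.3], [0, 0, 0.2], [0, 0, 0], [0, 0, 0], [0, 0, 0], [0, 0, 0]], twist=[[0, 0, 0], [0, 0, 0], [0, 0, 0], [0, 0, 0], [0, 0, 0], [0, 0, 0], [0, 0, 0], [0, 0, 0], [0, 0, 0], [0, 0, 0]], hand=[1, 1, 1, 1, 1, 1, 1, 1, 1, 1])

```text
time_s: 7.4
tool_pos: [523.6, 60.5, 30.5]
tool_rot: [-2.378, 2.052, -0.001]
ft_force: [0.8, -0.1, -0.6]
width: 0.691
```

```bash
python3 - <<'E'
from h import *
import pickle
m=pickle.load(open("w4.pkl","rb"))
P=lambda l:[((a+.5)/1.4-.5,(b+.5)/1.4-.5) for a,b in l]
print("inbox",fit(m,[(50,32,36),(50,-32,36)],P([(536,206),(748,211)]),[540,-30,.14],4))
go(523.3,60.6,29.5,np.degrees(.15)-90)
E
```

```text
inbox (array([ 5.41440333e+02, -2.38254498e+01,  1.38616870e-01]), np.float64(9.397334023476674), [[9.4, 0.8], [-9.4, -1.7]])
t 7.4 tcp [523.6  60.5  30.5] jaw -81.59 w 64.2 F [ 0.8 -0.1 -0.6]
 lin first, tool axes cm [-0.01  0.02  0.1 ]  twist [-0.03 -0.   -0.18]  | lin if turned first [-0.01  0.02  0.1 ]
```

Request:
arm_command(linear=[[0, 0, 0.1], [0, 0, 0.1], [0, 0, 0.05], [0, 0, 0], [0, 0, 0], [0, 0, 0], [0, 0, 0], [0, 0, 0], [0, 0, 0], [0, 0, 0]], twist=[[0, 0, 0], [0, 0, 0], [0, 0, 0], [0, 0, 0], [0, 0, 0], [0, 0, 0], [0, 0, 0], [0, 0, 0], [0, 0, 0], [0, 0, 0]], hand=[1, 1, 1, 1, 1, 0.22, 0.22, 0.22, 0.22, 0.22])

```text
time_s: 8.4
tool_pos: [523.3, 60.5, 27.6]
tool_rot: [2.378, -2.053, -0.0]
ft_force: [-0.0, 0.3, 0.8]
width: 0.779
```

```bash
python3 - <<'E'
from h import *
go(523.3,60.6,29.5,np.degrees(.15)-90)
E
```

```text
t 8.4 tcp [523.3  60.5  27.6] jaw -81.59 w 72.4 F [-0.   0.3  0.8]
 lin first, tool axes cm [-0.01 -0.   -0.19]  twist [ 0.    0.   -0.19]  | lin if turned first [-0.01 -0.   -0.19]
```

Request:
arm_command(linear=[[0, 0, -0.5], [0, 0, -1], [0, 0, -2], [0, 0, -3], [0, 0, -4], [0, 0, -4], [0, 0, -3], [0, 0, 0], [0, 0, 0], [0, 0, 0]], twist=[[0, 0, 0], [0, 0, 0], [0, 0, 0], [0, 0, 0], [0, 0, 0], [0, 0, 0], [0, 0, 0], [0, 0, 0], [0, 0, 0], [0, 0, 0]], hand=[0.22, 0.22, 0.22, 0.22, 0, 0, 0, 0, 0, 0])

```text
time_s: 9.4
tool_pos: [522.5, 60.5, 201.6]
tool_rot: [2.377, -2.052, -0.002]
ft_force: [0.1, 0.6, -0.3]
width: 1.0
```

```bash
python3 - <<'E'
from h import *
import pickle
go(593.7,-252.8,150,np.degrees(-.369)-90)
m=env.camera_model("wrist"); im=env.get_image("wrist"); cv2.imwrite("pics/w5.png",cv2.resize(im,None,fx=1.4,fy=1.4,interpolation=cv2.INTER_CUBIC)); pickle.dump(m,open("w5.pkl","wb"))
E
```

```text
t 9.4 tcp [522.5  60.5 201.6] jaw -81.59 w 93.0 F [ 0.1  0.6 -0.3]
 lin first, tool axes cm [32.03 -2.47  5.15]  twist [ 1.100e-01 -1.000e-02  2.955e+01]  | lin if turned first [ 26.65 -17.94   5.16]
```

View pics/w5.png

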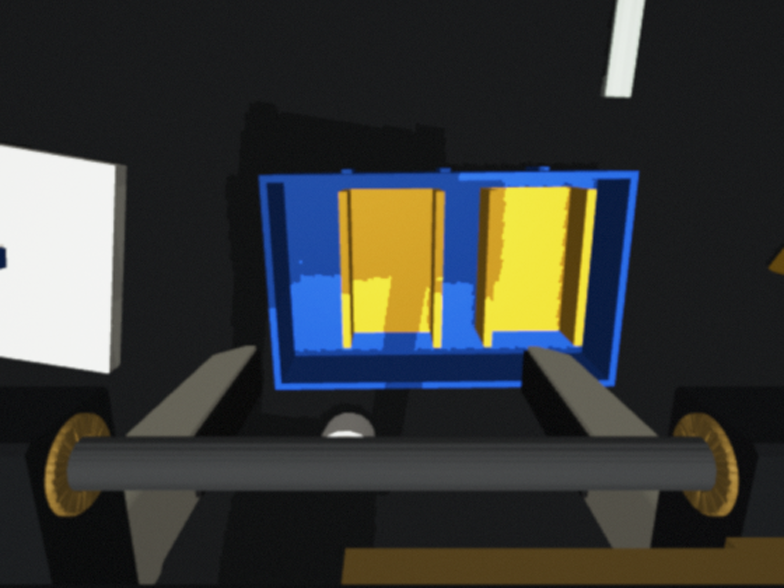

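```bash
python3 - <<'E'
from h import *
import pickle
m=pickle.load(open("w5.pkl","rb"))
P=lambda l:[((a+.5)/1.4-.5,(b+.5)/1.4-.5) for a,b in l]
B=fit(m,[(67,109,52),(67,-109,52),(-67,-109,52),(-67,109,52)],P([(259,177),(638,171),(615,385),(276,388)]),[525,26,.15],0)
U=fit(m,[(50,32,36),(50,-32,36),(-50,32,36),(-50,-32,36)],P([(338,191),(445,191),(343,348),(441,348)]),[524,60,.14],4)
I=fit(m,[(50,-32,36),(-50,32,36),(-50,-32,36)],P([(597,189),(483,347),(582,347)]),[540,-30,.14],4)
print("box",B);print(U);print(I)
b=B[0];c,s=np.cos(b[2]),np.sin(b[2]);Rb=np.array([[c,-s],[s,c]])
for q in(U[0],I[0]): print("in box",Rb.T@(q[:2]-b[:2]))
print("mid",(U[0]+I[0])/2)
E
```

```text
box (array([5.25319421e+02, 2.67772940e+01, 1.60134856e-01]), np.float64(1.232513102649591), [[-0.2, -0.8], [0.5, -0.4], [-0.1, 0.3], [-0.1, 1.2]])
(array([5.26373522e+02, 6.06960921e+01, 1.48764609e-01]), np.float64(0.5320602294772243), [[0.3, 0.5], [-0.2, 0.3], [0.0, -0.4], [-0.1, -0.5]])
(array([ 5.40436125e+02, -3.00273827e+01,  1.53037273e-01]), np.float64(0.7169683496975381), [[-0.1, 0.7], [0.5, -0.2], [-0.3, -0.7]])
in box [ 6.44901202 33.3167561 ]
in box [  5.86571624 -58.4882844 ]
mid [5.33404824e+02 1.53343547e+01 1.50900941e-01]
```

Request:
arm_command(linear=[[4, -0.3, 0], [4, -0.3, 0], [4, -0.3, 0], [4, -0.3, 0], [4, -0.3, 0], [4, -0.3, 0], [4, -0.3, 0], [4, -0.3, 0], [0, 0, 0], [0, 0, 0]], twist=[[0, 0, 0], [0, 0, 0], [0, 0, 0], [0, 0, 0], [0, 0, 0], [0, 0, 0], [0, 0, 0], [0, 0, 0], [0, 0, 7.4], [0, 0, 7.4]], hand=[0, 0, 0, 0, 0, 0, 0, 0, 0, 0])

```text
time_s: 10.45
tool_pos: [592.7, -253.7, 200.0]
tool_rot: [2.085, -2.348, -0.006]
ft_force: [-0.7, 0.2, -1.0]
width: 1.002
```

Request:
arm_command(linear=[[0, 0, 0], [0, 0, 0], [0, 0, 0], [0, 0, 0], [0, 0, 0], [0, 0, 0], [0, 0, 0], [0, 0, 0], [0, 0, 0], [0, 0, 0]], twist=[[0, 0, 7.4], [0, 0, 7.4], [0, 0, 0], [0, 0, 0], [0, 0, 0], [0, 0, 0], [0, 0, 0], [0, 0, 0], [0, 0, 0], [0, 0, 0]], hand=[0, 0, 0, 0, 0, 0, 0, 0, 0, 0])

```text
time_s: 11.45
tool_pos: [593.9, -252.5, 202.8]
tool_rot: [-1.775, 2.592, -0.0]
ft_force: [0.9, -0.5, 0.3]
width: 0.998
```

```bash
python3 - <<'E'
from h import *
import pickle
go(593.7,-252.8,24,np.degrees(-.369)-90)
m=env.camera_model("wrist"); im=env.get_image("wrist"); cv2.imwrite("pics/w6.png",cv2.resize(im,None,fx=1.4,fy=1.4,interpolation=cv2.INTER_CUBIC)); pickle.dump(m,open("w6.pkl","wb"))
E
```

```text
t 11.45 tcp [ 593.9 -252.5  202.8] jaw -111.18 w 92.9 F [ 0.9 -0.5  0.3]
 lin first, tool axes cm [3.000e-02 1.000e-02 1.788e+01]  twist [-0.01 -0.   -0.03]  | lin if turned first [3.000e-02 1.000e-02 1.788e+01]
```

View pics/w6.png

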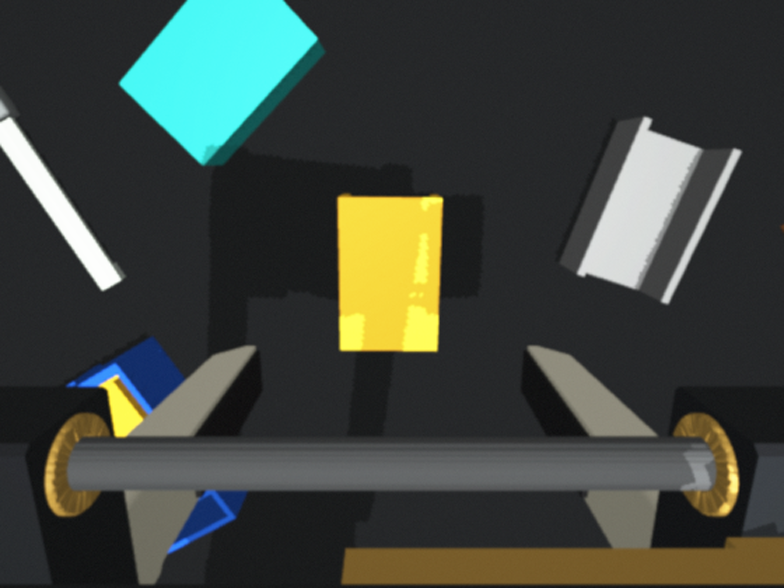

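```bash
python3 - <<'E'
from h import *
import pickle
m=pickle.load(open("w6.pkl","rb"))
P=lambda l:[((a+.5)/1.4-.5,(b+.5)/1.4-.5) for a,b in l]
D=fit(m,[(50,32,36),(50,-32,36),(-50,-32,36),(-50,32,36)],P([(338,197),(443,196),(438,351),(340,351)]),[593,-252,-.369],0);print(D)
go(D[0][0],D[0][1],24,np.degrees(D[0][2])-90)
E
```

```text
(array([ 5.94522710e+02, -2.52035941e+02, -3.75872702e-01]), np.float64(1.1660662351612814), [[0.1, 0.0], [-0.6, 1.2], [-0.4, -0.5], [1.0, -0.9]])
t 11.5 tcp [ 593.9 -252.6  202.7] jaw -111.18 w 93.0 F [-0.4 -0.8  0.5]
 lin first, tool axes cm [-0.07 -0.04 17.87]  twist [-0.   -0.    0.35]  | lin if turned first [-0.07 -0.04 17.87]
```

Request:
arm_command(linear=[[-0.07, 0, 2], [0, 0, 4.5], [0, 0, 4.5], [0, 0, 3.5], [0, 0, 2], [0, 0, 1.4], [0, 0, 0], [0, 0, 0], [0, 0, 0], [0, 0, 0]], twist=[[0, 0, 0.3], [0, 0, 0], [0, 0, 0], [0, 0, 0], [0, 0, 0], [0, 0, 0], [0, 0, 0], [0, 0, 0], [0, 0, 0], [0, 0, 0]], hand=[0, 0, 0, 0, 0, 0, 0, 0, 0.3, 0.4])

```text
time_s: 12.5
tool_pos: [595.4, -252.5, 25.7]
tool_rot: [-1.767, 2.595, -0.004]
ft_force: [-0.2, -0.6, 0.1]
width: 0.875
```

```bash
python3 - <<'E'
from h import *
go(594.5,-252,24,np.degrees(-.376)-90)
E
```

```text
t 12.5 tcp [ 595.4 -252.5   25.7] jaw -111.49 w 81.3 F [-0.2 -0.6  0.1]
 lin first, tool axes cm [-0.02  0.1   0.17]  twist [-0.18 -0.02  0.05]  | lin if turned first [-0.02  0.1   0.17]
```

Request:
arm_command(linear=[[0, 0, 0], [0, 0, 0], [0, 0, 0], [0, 0, 0], [0, 0, 0], [0, 0, 0], [0, 0, -1], [0, 0, -3], [0, 0, -4.5], [0, 0, -4.5]], twist=[[0, 0, 0], [0, 0, 0], [0, 0, 0], [0, 0, 0], [0, 0, 0], [0, 0, 0], [0, 0, 0], [0, 0, 0], [0, 0, 0], [0, 0, 0]], hand=[1, 1, 1, 1, 1, 1, 1, 1, 1, 1])

```text
time_s: 13.5
tool_pos: [593.0, -251.4, 154.1]
tool_rot: [1.768, -2.595, -0.004]
ft_force: [1.3, -0.9, -1.0]
width: 0.686
```

```bash
python3 - <<'E'
from h import *
im=env.get_image("wrist"); cv2.imwrite("pics/w7.png",im)
go(533.4,15.3,150,np.degrees(.151)-90)
E
```

```text
t 13.55 tcp [ 597.2 -253.5  164.8] jaw -111.49 w 63.5 F [ 3.3 -0.8  5.8]
 lin first, tool axes cm [-22.68  15.8    1.29]  twist [ -0.56  -0.22 -30.14]  | lin if turned first [-27.54   2.27   1.48]
```

View pics/w7.png

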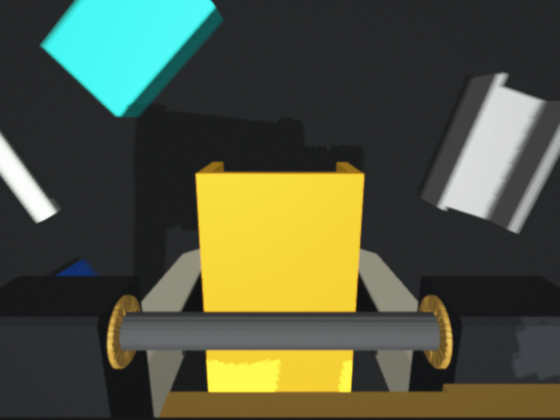

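Request:
arm_command(linear=[[0, 0, 0], [0, 0, 0], [0, 0, 0], [0, 0, 0], [-4.5, 0.37, 0], [-4.5, 0.37, 0], [-4.5, 0.37, 0], [-4.5, 0.37, 0], [-4.5, 0.37, 0], [-4.5, 0.37, 0]], twist=[[0, 0, -7.5], [0, 0, -7.5], [0, 0, -7.5], [0, 0, -7.5], [0, 0, 0], [0, 0, 0], [0, 0, 0], [0, 0, 0], [0, 0, 0], [0, 0, 0]], hand=[1, 1, 1, 1, 1, 1, 1, 1, 1, 1])

```text
time_s: 14.55
tool_pos: [531.3, 13.4, 153.7]
tool_rot: [2.38, -2.051, -0.0]
ft_force: [0.7, -0.2, -0.9]
width: 0.69
```

Request:
arm_command(linear=[[0, 0, 0], [0, 0, 0], [0, 0, 0], [0, 0, 0], [0, 0, 0], [0, 0, 0], [0, 0, 0], [0, 0, 0], [0, 0, 0], [0, 0, 0]], twist=[[0, 0, 0], [0, 0, 0], [0, 0, 0], [0, 0, 0], [0, 0, 0], [0, 0, 0], [0, 0, 0], [0, 0, 0], [0, 0, 0], [0, 0, 0]], hand=[1, 1, 1, 1, 1, 1, 1, 1, 1, 1])

```text
time_s: 15.55
tool_pos: [532.2, 11.9, 153.7]
tool_rot: [2.38, -2.05, -0.0]
ft_force: [-0.4, -0.3, -1.9]
width: 0.684
```

```bash
python3 - <<'E'
from h import *
import pickle
go(533.4,15.3,33.5,np.degrees(.151)-90)
m=env.camera_model("wrist"); im=env.get_image("wrist"); cv2.imwrite("pics/w8.png",cv2.resize(im,None,fx=1.4,fy=1.4,interpolation=cv2.INTER_CUBIC)); pickle.dump(m,open("w8.pkl","wb"))
E
```

```text
t 15.55 tcp [532.2  11.9 153.7] jaw -81.49 w 63.7 F [-0.4 -0.3 -1.9]
 lin first, tool axes cm [-0.32 -0.17 12.02]  twist [ 0.    0.   -0.14]  | lin if turned first [-0.32 -0.17 12.02]
```

View pics/w8.png

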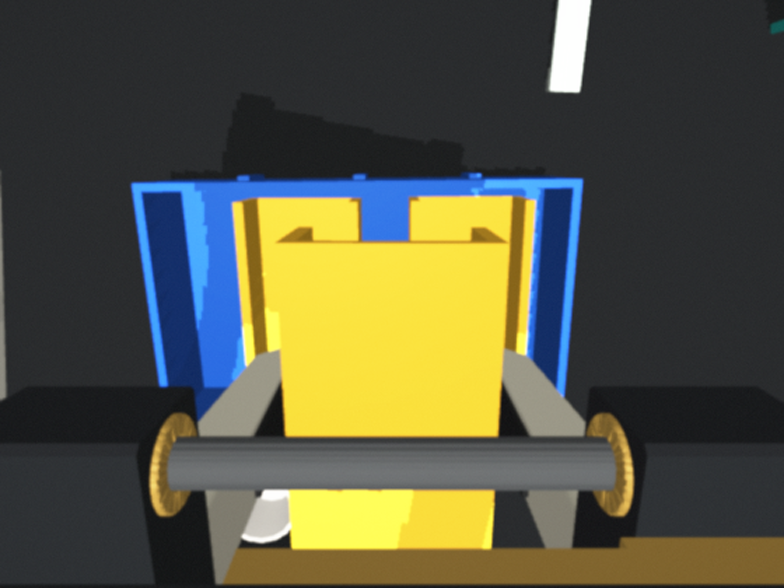

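```bash
python3 - <<'E'
from h import *
import pickle
m=pickle.load(open("w8.pkl","rb"))
P=lambda l:[((a+.5)/1.4-.5,(b+.5)/1.4-.5) for a,b in l]
print(fit(m,[(50,32,36),(50,-32,36),],P([(277,241),(508,241)]),[533,12,.15],153.7-24.5))
print(fit(m,[(50,32,36),(50,-32,36),],P([(234,202),(536,199)]),[533,12,.15],4)) 
U=fit(m,[(50,46+32,36),(50,-46-32,36),],P([(234,202),(536,199)]),[533,12,.15],4);print("pair centre",U)
E
```

```text
(array([5.32723947e+02, 1.15438491e+01, 1.48082011e-01]), np.float64(1.6695008142181678), [[-1.7, 0.1], [1.7, 0.1]])
(array([5.35422712e+02, 1.50853261e+01, 1.56255120e-01]), np.float64(63.13597178192967), [[63.1, -2.7], [-63.1, -1.3]])
pair centre (array([5.33973369e+02, 1.48569050e+01, 1.57904444e-01]), np.float64(1.0327592759497861), [[-1.0, 0.1], [1.0, 0.1]])
```

Request:
arm_command(linear=[[-0.33, -0.15, 0], [0, 0, 0], [0, 0, 1], [0, 0, 2], [0, 0, 2], [0, 0, 1.7], [0, 0, 1], [0, 0, 0.5], [0, 0, 0], [0, 0, 0]], twist=[[0, 0, 0], [0, 0, 0], [0, 0, 0], [0, 0, 0], [0, 0, 0], [0, 0, 0], [0, 0, 0], [0, 0, 0], [0, 0, 0], [0, 0, 0]], hand=[1, 1, 1, 1, 1, 1, 1, 1, 1, 1])

```text
time_s: 16.6
tool_pos: [533.8, 15.3, 72.4]
tool_rot: [-2.38, 2.05, -0.001]
ft_force: [-0.1, -0.4, -1.2]
width: 0.685
```

```bash
python3 - <<'E'
from h import *
import pickle
go(533.4,15.3,33.5,np.degrees(.151)-90)
m=env.camera_model("wrist"); im=env.get_image("wrist"); cv2.imwrite("pics/w9.png",cv2.resize(im,None,fx=1.4,fy=1.4,interpolation=cv2.INTER_CUBIC)); pickle.dump(m,open("w9.pkl","wb"))
E
```

```text
t 16.6 tcp [533.8  15.3  72.4] jaw -81.49 w 63.7 F [-0.1 -0.4 -1.2]
 lin first, tool axes cm [-0.01  0.04  3.89]  twist [-0.06 -0.01 -0.14]  | lin if turned first [-0.01  0.04  3.89]
```

View pics/w9.png

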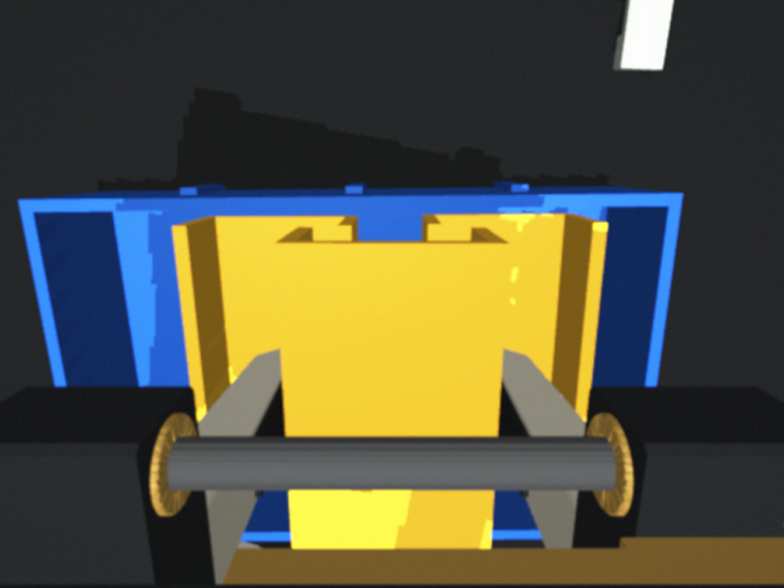

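Request:
arm_command(linear=[[0, 0, 0.7], [0, 0, 0.8], [0, 0, 0.8], [0, 0, 0.6], [0, 0, 0.4], [0, 0, 0.3], [0, 0, 0.1], [0, 0, 0], [0, 0, 0], [0, 0, 0]], twist=[[0, 0, 0], [0, 0, 0], [0, 0, 0], [0, 0, 0], [0, 0, 0], [0, 0, 0], [0, 0, 0], [0, 0, 0], [0, 0, 0], [0, 0, 0]], hand=[1, 1, 1, 1, 1, 1, 1, 1, 1, 1])

```text
time_s: 17.65
tool_pos: [533.5, 15.3, 35.0]
tool_rot: [-2.38, 2.05, -0.001]
ft_force: [-0.2, 0.6, -1.8]
width: 0.687
```

```bash
python3 - <<'E'
from h import *
go(533.4,15.3,33.5,np.degrees(.151)-90)
E
```

```text
t 17.65 tcp [533.5  15.3  35. ] jaw -81.49 w 63.9 F [-0.2  0.6 -1.8]
 lin first, tool axes cm [-0.    0.01  0.15]  twist [-0.03 -0.01 -0.14]  | lin if turned first [-0.    0.01  0.15]
```

Request:
arm_command(linear=[[0, 0, 0.1], [0, 0, 0.1], [0, 0, 0.05], [0, 0, 0], [0, 0, 0], [0, 0, 0], [0, 0, 0], [0, 0, 0], [0, 0, 0], [0, 0, 0]], twist=[[0, 0, 0], [0, 0, 0], [0, 0, 0], [0, 0, 0], [0, 0, 0], [0, 0, 0], [0, 0, 0], [0, 0, 0], [0, 0, 0], [0, 0, 0]], hand=[1, 1, 1, 1, 1, 0.24, 0.24, 0.24, 0.24, 0.24])

```text
time_s: 18.65
tool_pos: [533.1, 15.3, 32.1]
tool_rot: [2.38, -2.05, -0.0]
ft_force: [0.4, 0.1, 0.3]
width: 0.758
```

```bash
python3 - <<'E'
from h import *
go(533.4,15.3,33.5,np.degrees(.151)-90)
E
```

```text
t 18.65 tcp [533.1  15.3  32.1] jaw -81.49 w 70.5 F [0.4 0.1 0.3]
 lin first, tool axes cm [ 0.01 -0.02 -0.14]  twist [ 0.01  0.   -0.14]  | lin if turned first [ 0.01 -0.02 -0.14]
```

Request:
arm_command(linear=[[0, 0, -0.5], [0, 0, -1], [0, 0, -2], [0, 0, -3], [0, 0, -4], [0, 0, -4], [0, 0, -3], [0, 0, 0], [0, 0, 0], [0, 0, 0]], twist=[[0, 0, 0], [0, 0, 0], [0, 0, 0], [0, 0, 0], [0, 0, 0], [0, 0, 0], [0, 0, 0], [0, 0, 0], [0, 0, 0], [0, 0, 0]], hand=[0.24, 0.24, 0.24, 0.24, 0.24, 0.24, 0.24, 0.24, 0.24, 0.24])

```text
time_s: 19.65
tool_pos: [532.4, 15.4, 206.1]
tool_rot: [2.379, -2.05, -0.002]
ft_force: [-0.2, -0.2, -0.1]
width: 0.76
```

```bash
python3 - <<'E'
from h import *
import pickle
go(493.5,362.2,200,-91.26)
m=env.camera_model("wrist"); im=env.get_image("wrist"); cv2.imwrite("pics/w10.png",cv2.resize(im,None,fx=1.4,fy=1.4,interpolation=cv2.INTER_CUBIC)); pickle.dump(m,open("w10.pkl","wb"))
E
```

```text
t 19.65 tcp [532.4  15.4 206.1] jaw -81.49 w 70.7 F [-0.2 -0.2 -0.1]
 lin first, tool axes cm [-34.88  -1.28   0.62]  twist [0.1  0.01 9.77]  | lin if turned first [-34.59   4.66   0.61]
```

View pics/w10.png

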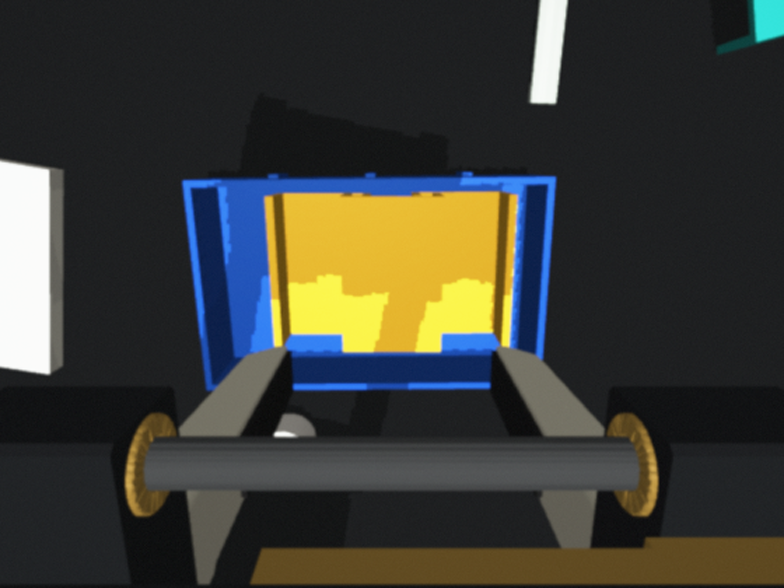

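Request:
arm_command(linear=[[0, 0, 0], [0, 0, 0], [-4.3, 0.58, 0], [-4.3, 0.58, 0], [-4.3, 0.58, 0], [-4.3, 0.58, 0], [-4.3, 0.58, 0], [-4.3, 0.58, 0], [-4.3, 0.58, 0], [-4.3, 0.58, 0]], twist=[[0, 0, 4.9], [0, 0, 4.9], [0, 0, 0], [0, 0, 0], [0, 0, 0], [0, 0, 0], [0, 0, 0], [0, 0, 0], [0, 0, 0], [0, 0, 0]], hand=[0.3, 0.3, 0.3, 0.3, 0.3, 0.3, 0.3, 0.3, 0.3, 0.3])

```text
time_s: 20.7
tool_pos: [493.2, 361.6, 205.3]
tool_rot: [2.194, -2.244, -0.001]
ft_force: [1.3, -0.2, -0.7]
width: 0.7
```

Request:
arm_command(linear=[[0, 0, 0], [0, 0, 0], [0, 0, 0], [0, 0, 0], [0, 0, 0], [0, 0, 0], [0, 0, 0], [0, 0, 0], [0, 0, 0], [0, 0, 0]], twist=[[0, 0, 0], [0, 0, 0], [0, 0, 0], [0, 0, 0], [0, 0, 0], [0, 0, 0], [0, 0, 0], [0, 0, 0], [0, 0, 0], [0, 0, 0]], hand=[0.4, 0.5, 0.5, 0.5, 0.5, 0.5, 0.5, 0.5, 0.5, 0.5])

```text
time_s: 21.7
tool_pos: [494.5, 360.3, 207.2]
tool_rot: [2.196, -2.246, 0.0]
ft_force: [0.1, -0.3, -0.1]
width: 0.497
```

```bash
python3 - <<'E'
from h import *
import pickle
m0=pickle.load(open("w10.pkl","rb"))
P=lambda l:[((a+.5)/1.4-.5,(b+.5)/1.4-.5) for a,b in l]
B=fit(m0,[(67,109,52),(67,-109,52),(-67,-109,52),(-67,109,52)],P([(184,182),(556,177),(542,387),(208,390)]),[525,26,.15],0);print(B)
D=fit(m0,[(-50,32,36),(-50,-32,36)],P([(342,352),(442,352)]),[533,15,.15],9);print(D)
go(493.5,362.2,44,-91.26)
m=env.camera_model("wrist"); im=env.get_image("wrist"); cv2.imwrite("pics/w11.png",cv2.resize(im,None,fx=1.4,fy=1.4,interpolation=cv2.INTER_CUBIC)); pickle.dump(m,open("w11.pkl","wb"))
im=env.get_image("top"); cv2.imwrite("pics/t11.png",cv2.resize(im[190:290,190:320],None,fx=6,fy=6,interpolation=cv2.INTER_CUBIC))
E
```

```text
(array([5.25260630e+02, 2.60952838e+01, 1.60424255e-01]), np.float64(0.8285988084401197), [[-0.3, -0.5], [0.5, -0.3], [-0.3, 0.3], [0.1, 0.8]])
(array([5.33299655e+02, 1.50120616e+01, 1.48217703e-01]), np.float64(0.8229715380727498), [[0.8, -0.0], [-0.8, -0.0]])
t 21.7 tcp [494.5 360.3 207.2] jaw -91.29 w 46.2 F [ 0.1 -0.3 -0.1]
 lin first, tool axes cm [-0.19  0.11 16.32]  twist [ 0.   -0.   -0.03]  | lin if turned first [-0.19  0.11 16.32]
```

View pics/w11.png

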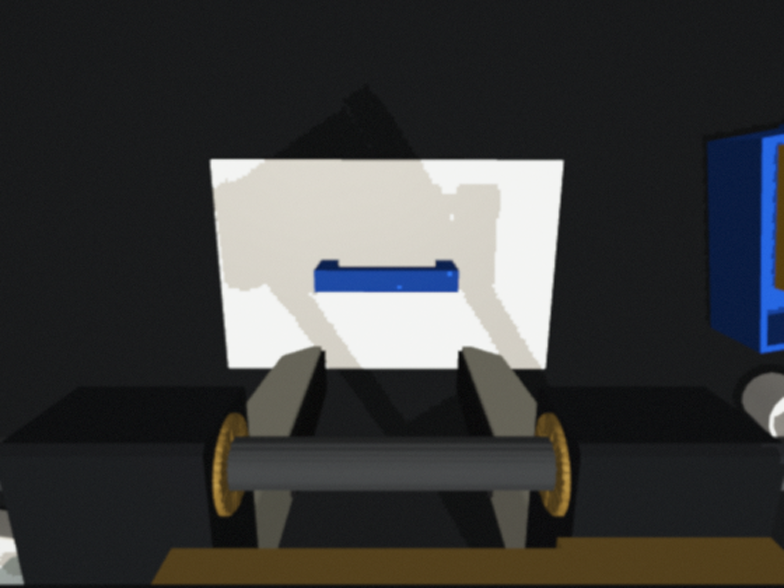

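View pics/t11.png

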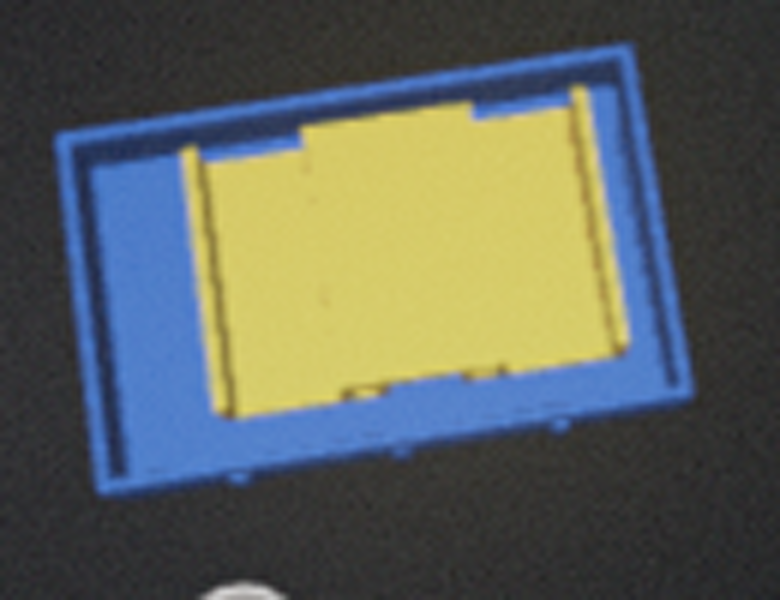

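```bash
python3 - <<'E'
from h import *
import pickle
m=pickle.load(open("w11.pkl","rb"))
P=lambda l:[((a+.5)/1.4-.5,(b+.5)/1.4-.5) for a,b in l]
C=fit(m,[(73,115,15),(73,-115,15),(-73,-115,15),(-73,115,15)],P([(210,159),(564,159.5),(547,368),(229,369)]),[493,362,-.02],0);print(C)
H=fit(m,[(7,45,51),(7,-45,51),(-7,-45,51),(-7,45,51)],P([(314,269),(459,268),(459,291),(314,292)]),[493,362,-.02],0);print(H)
print(env.read_state()["q"].round(3))
go(H[0][0],H[0][1],44,-1.3)
E
```

```text
(array([ 4.94364245e+02,  3.62776078e+02, -2.17764027e-02]), np.float64(0.7750561078265719), [[0.6, 0.7], [-0.4, 0.0], [-0.8, -0.3], [0.5, -0.8]])
(array([ 4.95214791e+02,  3.63116064e+02, -1.60888739e-02]), np.float64(0.42799230477862693), [[-0.4, 0.3], [0.3, 0.4], [-0.2, -0.3], [0.3, -0.4]])
[ 0.546  0.177  1.492 -0.     1.472  2.139]
t 21.8 tcp [494.5 360.3 207.2] jaw -91.28 w 46.7 F [-0.1  1.  -0.5]
 lin first, tool axes cm [-0.28 -0.06 16.32]  twist [ -0.    -0.   -89.98]  | lin if turned first [ 0.06 -0.28 16.32]
```

Request:
arm_command(linear=[[0, 0, 0], [0, 0, 0], [0, 0, 0], [0, 0, 0], [0, 0, 0], [0, 0, 0], [0, 0, 0], [0, 0, 0], [0, 0, 0], [0, 0, 0]], twist=[[0, 0, -8.5], [0, 0, -8.5], [0, 0, -8.5], [0, 0, -8.5], [0, 0, -8.5], [0, 0, -8.5], [0, 0, -8.5], [0, 0, -8.5], [0, 0, -8.5], [0, 0, -8.5]], hand=[0.5, 0.5, 0.5, 0.5, 0.5, 0.5, 0.5, 0.5, 0.5, 0.5])

```text
time_s: 22.8
tool_pos: [494.5, 360.3, 207.2]
tool_rot: [-3.137, 0.163, -0.0]
ft_force: [0.1, -0.2, -1.0]
width: 0.501
```

Request:
arm_command(linear=[[0.05, -0.28, 0], [0, 0, 0], [0, 0, 2], [0, 0, 3], [0, 0, 3], [0, 0, 2], [0, 0, 0], [0, 0, 0], [0, 0, 0], [0, 0, 0]], twist=[[0, 0, -5], [0, 0, 0], [0, 0, 0], [0, 0, 0], [0, 0, 0], [0, 0, 0], [0, 0, 0], [0, 0, 0], [0, 0, 0], [0, 0, 0]], hand=[0.5, 0.5, 0.5, 0.5, 0.5, 0.5, 0.5, 0.5, 0.5, 0.5])

```text
time_s: 23.8
tool_pos: [496.4, 363.7, 109.3]
tool_rot: [-3.14, 0.036, -0.004]
ft_force: [-0.3, 0.8, -0.0]
width: 0.499
```

```bash
python3 - <<'E'
from h import *
import pickle
go(494.7,363,44,-1.1)
m=env.camera_model("wrist"); im=env.get_image("wrist"); cv2.imwrite("pics/w12.png",cv2.resize(im,None,fx=1.4,fy=1.4,interpolation=cv2.INTER_CUBIC)); pickle.dump(m,open("w12.pkl","wb"))
E
```

```text
t 23.8 tcp [496.4 363.7 109.3] jaw -1.32 w 46.4 F [-0.3  0.8 -0. ]
 lin first, tool axes cm [-0.19  0.08  6.53]  twist [-0.1  -0.15 -0.22]  | lin if turned first [-0.17  0.07  6.53]
```

View pics/w12.png

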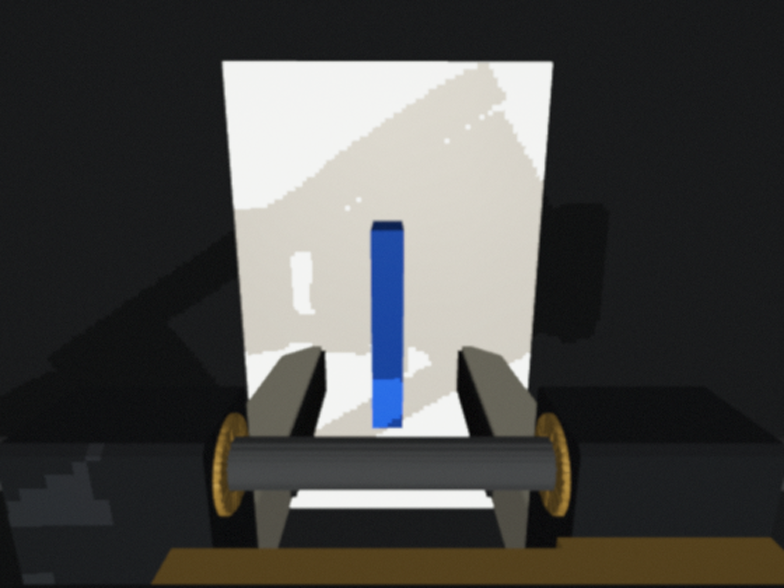

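```bash
python3 - <<'E'
from h import *
import pickle
m=pickle.load(open("w12.pkl","rb"))
P=lambda l:[((a+.5)/1.4-.5,(b+.5)/1.4-.5) for a,b in l]
print(fit(m,[(-73,115,15),(73,115,15)],P([(222,61),(553,62)]),[493,362,-.02],0))
H=fit(m,[(-7,45,51),(7,45,51),(-7,-45,51),(7,-45,51)],P([(371,229),(404,229),(372.5,428),(402,428)]),[493,362,-.02],0);print(H)
go(H[0][0],H[0][1],44,-1.3)
E
```

```text
(array([ 4.94477427e+02,  3.63412779e+02, -2.57217296e-02]), np.float64(0.39304981859311283), [[0.4, -0.0], [-0.4, -0.0]])
(array([ 4.94521544e+02,  3.63704897e+02, -2.65987151e-02]), np.float64(0.455110652681185), [[-0.4, 0.3], [0.4, 0.4], [-0.4, -0.5], [0.5, -0.4]])
t 23.85 tcp [496.3 363.6 109. ] jaw -1.31 w 46.5 F [-0.2 -0.1  0.8]
 lin first, tool axes cm [-0.19  0.    6.5 ]  twist [-0.08 -0.13 -0.01]  | lin if turned first [-0.18 -0.01  6.5 ]
```

Request:
arm_command(linear=[[-0.18, 0, 1], [0, 0, 2], [0, 0, 1.5], [0, 0, 1], [0, 0, 0.7], [0, 0, 0.3], [0, 0, 0], [0, 0, 0], [0, 0, 0], [0, 0, 0]], twist=[[0, 0, 0], [0, 0, 0], [0, 0, 0], [0, 0, 0], [0, 0, 0], [0, 0, 0], [0, 0, 0], [0, 0, 0], [0, 0, 0], [0, 0, 0]], hand=[0.5, 0.5, 0.5, 0.5, 0.5, 0.5, 0.5, 0.5, 1, 1], newtons=35)

```text
time_s: 24.85
tool_pos: [494.0, 363.3, 42.9]
tool_rot: [-3.141, 0.035, -0.001]
ft_force: [0.3, 1.0, -0.2]
width: 0.38
```

Request:
arm_command(linear=[[0, 0, 0], [0, 0, 0], [0, 0, 0], [0, 0, 0], [0, 0, 0], [0, 0, 0], [0, 0, 0], [0, 0, 0], [0, 0, 0], [0, 0, 0]], twist=[[0, 0, 0], [0, 0, 0], [0, 0, 0], [0, 0, 0], [0, 0, 0], [0, 0, 0], [0, 0, 0], [0, 0, 0], [0, 0, 0], [0, 0, 0]], hand=[1, 1, 1, 1, 1, 1, 1, 1, 1, 1])

```text
time_s: 25.85
tool_pos: [493.7, 363.1, 42.4]
tool_rot: [-3.141, 0.035, -0.0]
ft_force: [-0.5, -0.7, 2.7]
width: 0.146
```

```bash
python3 - <<'E'
from h import *
go(525.2,26.3,84,np.degrees(.158))
E
```

```text
t 25.85 tcp [493.7 363.1  42.4] jaw -1.29 w 13.6 F [-0.5 -0.7  2.7]
 lin first, tool axes cm [ 3.91 33.6  -4.17]  twist [-1.000e-02 -2.000e-02 -1.034e+01]  | lin if turned first [-2.19 33.76 -4.16]
```

Request:
arm_command(linear=[[0, 0, -0.3], [0, 0, -1], [0, 0, -2], [0, 0, -2.5], [0, 0, -2.5], [0, 0, -2], [0, 0, -1], [0, 0, -0.5], [0, 0, 0], [0, 0, 0]], twist=[[0, 0, 0], [0, 0, 0], [0, 0, 0], [0, 0, 0], [0, 0, 0], [0, 0, 0], [0, 0, 0], [0, 0, 0], [0, 0, -5.2], [0, 0, -5.2]], hand=[1, 1, 1, 1, 1, 1, 1, 1, 1, 1])

```text
time_s: 26.85
tool_pos: [493.0, 362.7, 159.2]
tool_rot: [3.13, 0.255, -0.002]
ft_force: [-0.1, 0.2, -1.6]
width: 0.148
```

Request:
arm_command(linear=[[-0.2, 2.5, 0], [-0.2, 3.5, 0], [-0.2, 4, 0], [-0.2, 4, 0], [-0.2, 4, 0], [-0.2, 4, 0], [-0.2, 4, 0], [-0.2, 3.5, 0], [-0.2, 2.5, 0], [-0.2, 1.2, 0]], twist=[[0, 0, 0], [0, 0, 0], [0, 0, 0], [0, 0, 0], [0, 0, 0], [0, 0, 0], [0, 0, 0], [0, 0, 0], [0, 0, 0], [0, 0, 0]], hand=[1, 1, 1, 1, 1, 1, 1, 1, 1, 1])

```text
time_s: 27.85
tool_pos: [525.7, 30.0, 159.1]
tool_rot: [3.132, 0.246, -0.003]
ft_force: [-0.4, 0.2, -1.8]
width: 0.149
```

Request:
arm_command(linear=[[0, 0, 0], [0, 0, 0], [0, 0, 0], [0, 0, 0], [0, 0, 0], [0, 0, 0], [0, 0, 0], [0, 0, 0], [0, 0, 0], [0, 0, 0]], twist=[[0, 0, 0], [0, 0, 0], [0, 0, 0], [0, 0, 0], [0, 0, 0], [0, 0, 0], [0, 0, 0], [0, 0, 0], [0, 0, 0], [0, 0, 0]], hand=[1, 1, 1, 1, 1, 1, 1, 1, 1, 1])

```text
time_s: 28.85
tool_pos: [526.4, 32.0, 160.2]
tool_rot: [3.132, 0.249, 0.0]
ft_force: [-0.6, 0.0, -2.5]
width: 0.148
```

```bash
python3 - <<'E'
from h import *
import pickle
go(525.2,26.3,84,np.degrees(.158))
m=env.camera_model("wrist"); im=env.get_image("wrist"); cv2.imwrite("pics/w13.png",cv2.resize(im,None,fx=1.4,fy=1.4,interpolation=cv2.INTER_CUBIC)); pickle.dump(m,open("w13.pkl","wb"))
im=env.get_image("scene"); cv2.imwrite("pics/s13.png",cv2.resize(im[150:300,220:400],None,fx=4,fy=4,interpolation=cv2.INTER_CUBIC))
E
```

```text
t 28.85 tcp [526.4  32.  160.2] jaw 9.11 w 13.7 F [-0.6  0.  -2.5]
 lin first, tool axes cm [-0.21  0.55  7.62]  twist [ 0.   -0.    0.05]  | lin if turned first [-0.21  0.55  7.62]
```

View pics/w13.png

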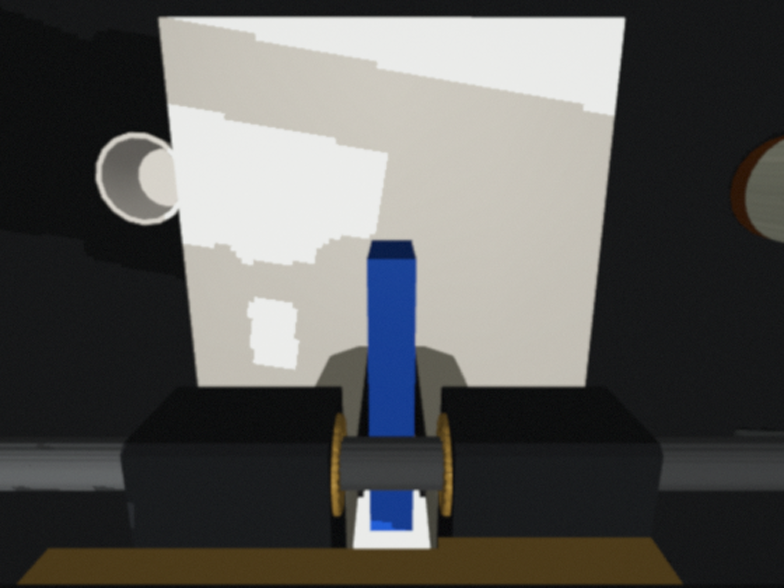

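View pics/s13.png

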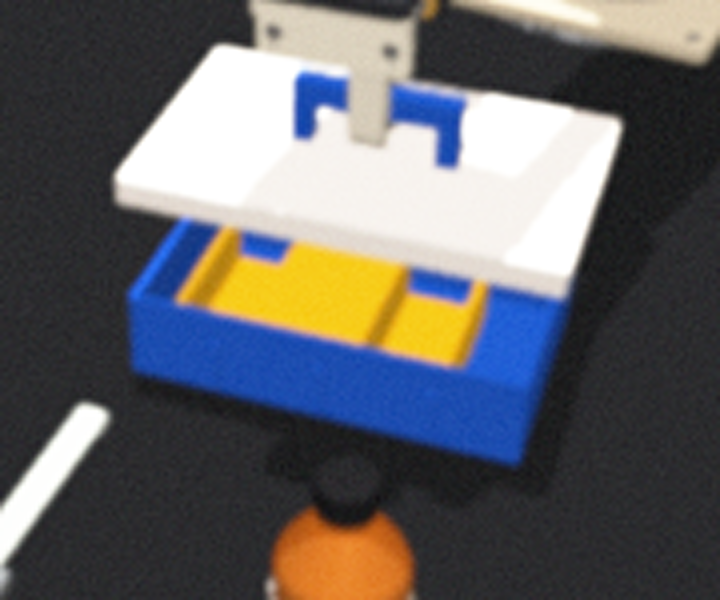

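```bash
python3 - <<'E'
from h import *
import pickle
m=pickle.load(open("w13.pkl","rb"))
P=lambda l:[((a+.5)/1.4-.5,(b+.5)/1.4-.5) for a,b in l]
z0=160.2-42.4
print(fit(m,[(-73,115,15),(73,115,15)],P([(158,17),(626,17)]),[525,30,.16],z0))
H=fit(m,[(-7,45,51),(7,45,51),(-7,-45,51),(7,-45,51)],P([(368,259),(416,259),(371,530),(412,530)]),[525,30,.16],z0);print(H)
loc=[(-73,115,15),(73,115,15),(-7,45,51),(7,45,51),(-7,-45,51),(7,-45,51)]
pix=P([(158,17),(626,17),(368,259),(416,259),(371,530),(412,530)])
def f(p): # with pitch about cover x
    A=R.from_euler('zx',[p[2],p[3]]).as_matrix()
    return (np.array([w2p(m,A@np.array(q)+[p[0],p[1],p[4]]) for q in loc])-pix).ravel()
r=least_squares(f,[525,30,.16,0,z0],x_scale=[10,10,.1,.1,10]);print(r.x,r.fun.round(1))
E
```

```text
(array([5.26125105e+02, 3.24929389e+01, 1.58559776e-01]), np.float64(0.5967431954512676), [[0.6, -0.1], [-0.6, -0.1]])
(array([5.25988816e+02, 3.24462634e+01, 1.57049917e-01]), np.float64(0.7185387164656163), [[-0.7, -0.2], [0.7, -0.2], [-0.7, 0.3], [0.7, 0.3]])
[5.26021637e+02 3.25166511e+01 1.57806523e-01 4.42707868e-03
 1.17597800e+02] [ 0.3 -0.3 -0.3 -0.1 -0.8  0.2  0.6  0.2 -0.5 -0.   0.7 -0. ]
```

Request:
arm_command(linear=[[-0.1, 0.3, 0], [-0.07, 0.27, 0], [0, 0, 0], [0, 0, 1], [0, 0, 1.5], [0, 0, 1.5], [0, 0, 1], [0, 0, 0.6], [0, 0, 0], [0, 0, 0]], twist=[[0, 0, 0], [0, 0, 0], [0, 0, 0], [0, 0, 0], [0, 0, 0], [0, 0, 0], [0, 0, 0], [0, 0, 0], [0, 0, 0], [0, 0, 0]], hand=[1, 1, 1, 1, 1, 1, 1, 1, 1, 1])

```text
time_s: 29.95
tool_pos: [525.8, 26.2, 104.4]
tool_rot: [-3.132, -0.25, -0.0]
ft_force: [-0.4, 0.3, -1.6]
width: 0.146
```

Request:
arm_command(linear=[[0, 0, 0], [0, 0, 0], [0, 0, 0], [0, 0, 0], [0, 0, 0], [0, 0, 0], [0, 0, 0], [0, 0, 0], [0, 0, 0], [0, 0, 0]], twist=[[0, 0, 0], [0, 0, 0], [0, 0, 0], [0, 0, 0], [0, 0, 0], [0, 0, 0], [0, 0, 0], [0, 0, 0], [0, 0, 0], [0, 0, 0]], hand=[1, 1, 1, 1, 1, 1, 1, 1, 1, 1])

```text
time_s: 30.95
tool_pos: [525.6, 26.1, 104.2]
tool_rot: [3.132, 0.249, -0.0]
ft_force: [0.5, -0.2, -2.1]
width: 0.148
```

```bash
python3 - <<'E'
from h import *
import pickle
go(525.6,26.1,82.4,np.degrees(.158))
im=env.get_image("top"); cv2.imwrite("pics/t14.png",cv2.resize(im[180:300,180:330],None,fx=5,fy=5,interpolation=cv2.INTER_CUBIC))
im=env.get_image("scene"); cv2.imwrite("pics/s14.png",cv2.resize(im[150:300,220:400],None,fx=4,fy=4,interpolation=cv2.INTER_CUBIC))
E
```

```text
t 30.95 tcp [525.6  26.1 104.2] jaw 9.11 w 13.7 F [ 0.5 -0.2 -2.1]
 lin first, tool axes cm [0.   0.   2.18]  twist [0.   0.   0.05]  | lin if turned first [0.   0.   2.18]
```

View pics/t14.png

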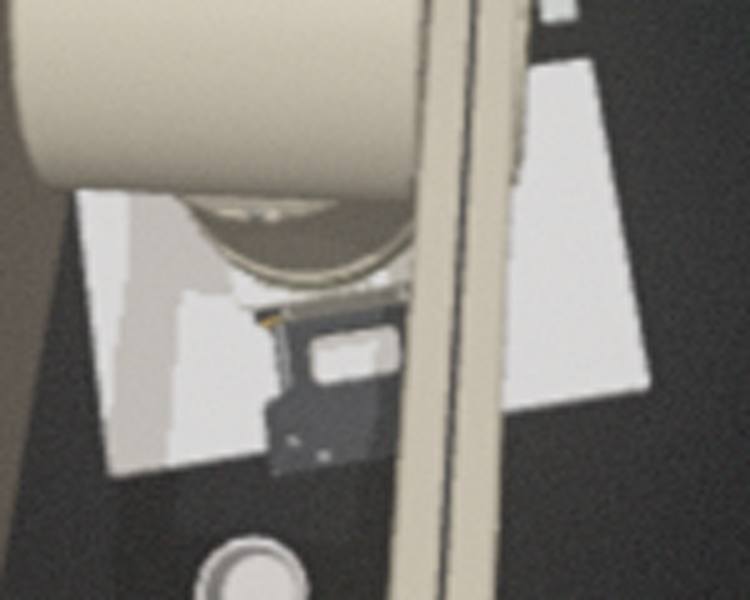

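View pics/s14.png

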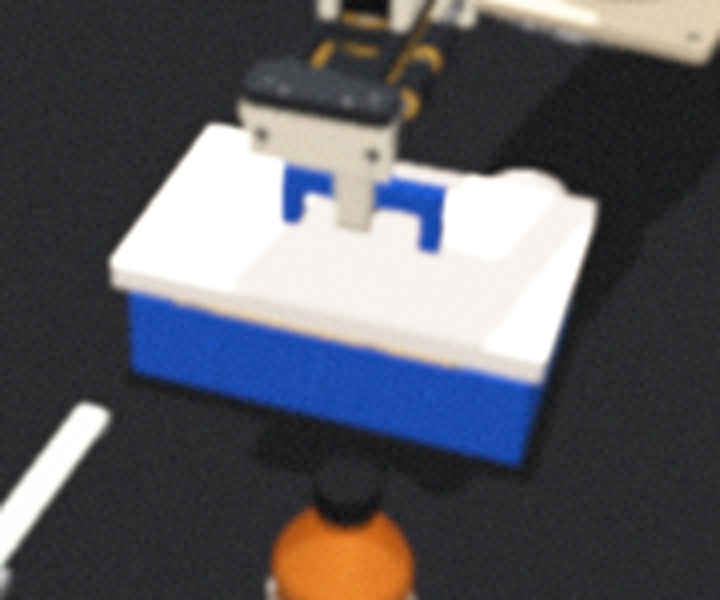

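```bash
python3 - <<'E'
from h import *
m=env.camera_model("top")
def px(l,x0,y0,s): return [((a+.5)/s-.5+x0,(b+.5)/s-.5+y0) for a,b in l]
print(fit(m,[(-73,115,15),(-73,-115,15),(73,-115,15)],px([(109,476),(651,387),(591,58)],180,180,5),[525,26,.158],104.2-42.4))
E
```

```text
(array([5.24547695e+02, 2.54291735e+01, 1.58827053e-01]), np.float64(0.488513308358705), [[0.5, -0.2], [-0.3, -0.1], [-0.2, 0.3]])
```

Request:
arm_command(linear=[[0.03, -0.03, 0.2], [0, 0, 0.3], [0, 0, 0.3], [0, 0, 0.2], [0, 0, 0.2], [0, 0, 0.1], [0, 0, 0], [0, 0, 0], [0, 0, 0], [0, 0, 0]], twist=[[0, 0, 0], [0, 0, 0], [0, 0, 0], [0, 0, 0], [0, 0, 0], [0, 0, 0], [0, 0, 0], [0, 0, 0], [0, 0, 0], [0, 0, 0]], hand=[1, 1, 1, 1, 1, 1, 1, 1, 1, 1])

```text
time_s: 32.05
tool_pos: [525.9, 26.5, 91.4]
tool_rot: [3.132, 0.25, 0.0]
ft_force: [0.1, 0.1, -2.6]
width: 0.146
```

```bash
python3 - <<'E'
from h import *
go(525.6,26.1,82.4,np.degrees(.158))
E
```

```text
t 32.05 tcp [525.9  26.5  91.4] jaw 9.11 w 13.6 F [ 0.1  0.1 -2.6]
 lin first, tool axes cm [-0.04  0.04  0.9 ]  twist [ 0.   -0.01  0.06]  | lin if turned first [-0.04  0.04  0.9 ]
```

Request:
arm_command(linear=[[0, 0, 0.2], [0, 0, 0.2], [0, 0, 0.2], [0, 0, 0.2], [0, 0, 0.1], [0, 0, 0.05], [0, 0, 0], [0, 0, 0], [0, 0, 0], [0, 0, 0]], twist=[[0, 0, 0], [0, 0, 0], [0, 0, 0], [0, 0, 0], [0, 0, 0], [0, 0, 0], [0, 0, 0], [0, 0, 0], [0, 0, 0], [0, 0, 0]], hand=[1, 1, 1, 1, 1, 1, 1, 1, 1, 1])

```text
time_s: 33.05
tool_pos: [525.9, 26.5, 82.3]
tool_rot: [3.132, 0.25, 0.0]
ft_force: [-3.5, -0.4, 5.8]
width: 0.151
```

```bash
python3 - <<'E'
from h import *
go(525.6,26.1,82.4,np.degrees(.158))
E
```

```text
t 33.05 tcp [525.9  26.5  82.3] jaw 9.11 w 14.0 F [-3.5 -0.4  5.8]
 lin first, tool axes cm [-0.04  0.03 -0.01]  twist [ 0.   -0.    0.06]  | lin if turned first [-0.04  0.03 -0.01]
```

Request:
arm_command(linear=[[0, 0, 0], [0, 0, 0], [0, 0, 0], [0, 0, 0], [0, 0, 0], [0, 0, 0], [0, 0, 0], [0, 0, 0], [0, 0, 0], [0, 0, 0]], twist=[[0, 0, 0], [0, 0, 0], [0, 0, 0], [0, 0, 0], [0, 0, 0], [0, 0, 0], [0, 0, 0], [0, 0, 0], [0, 0, 0], [0, 0, 0]], hand=[0.7, 0.6, 0.6, 0.6, 0.6, 0.6, 0.6, 0.6, 0.6, 0.6])

```text
time_s: 34.05
tool_pos: [525.9, 26.5, 81.7]
tool_rot: [-3.132, -0.25, -0.0]
ft_force: [-0.8, 0.7, 0.7]
width: 0.399
```

Request:
arm_command(linear=[[0, 0, -0.5], [0, 0, -1], [0, 0, -2], [0, 0, -3], [0, 0, -4], [0, 0, -3], [0, 0, -1], [0, 0, 0], [0, 0, 0], [0, 0, 0]], twist=[[0, 0, 0], [0, 0, 0], [0, 0, 0], [0, 0, 0], [0, 0, 0], [0, 0, 0], [0, 0, 0], [0, 0, 0], [0, 0, 0], [0, 0, 0]], hand=[0.6, 0.6, 0.6, 0.6, 0.6, 0.6, 0.6, 0.6, 0.6, 0.6])

```text
time_s: 35.05
tool_pos: [524.7, 26.5, 224.5]
tool_rot: [-3.131, -0.249, 0.005]
ft_force: [0.4, -0.3, 0.2]
width: 0.401
```

```bash
python3 - <<'E'
from h import *
import pickle
go(525.6,26.1,82.4,np.degrees(.158))
m=env.camera_model("wrist"); im=env.get_image("wrist"); cv2.imwrite("pics/w15.png",cv2.resize(im,None,fx=1.4,fy=1.4,interpolation=cv2.INTER_CUBIC)); pickle.dump(m,open("w15.pkl","wb"))
im=env.get_image("scene"); cv2.imwrite("pics/s15.png",cv2.resize(im[150:300,220:400],None,fx=4,fy=4,interpolation=cv2.INTER_CUBIC))
E
```

```text
t 35.05 tcp [524.7  26.5 224.5] jaw 9.11 w 37.3 F [ 0.4 -0.3  0.2]
 lin first, tool axes cm [ 0.13  0.07 14.21]  twist [-0.04  0.2   0.05]  | lin if turned first [ 0.08  0.06 14.21]
```

View pics/w15.png

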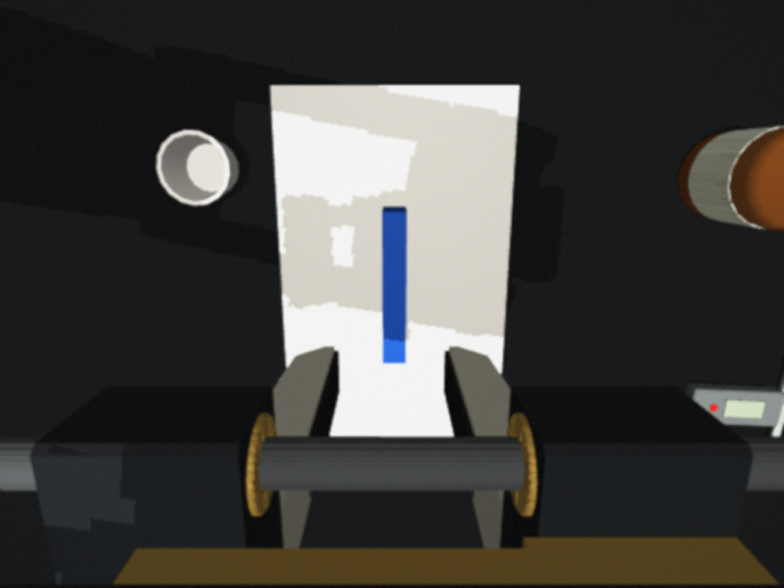

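View pics/s15.png

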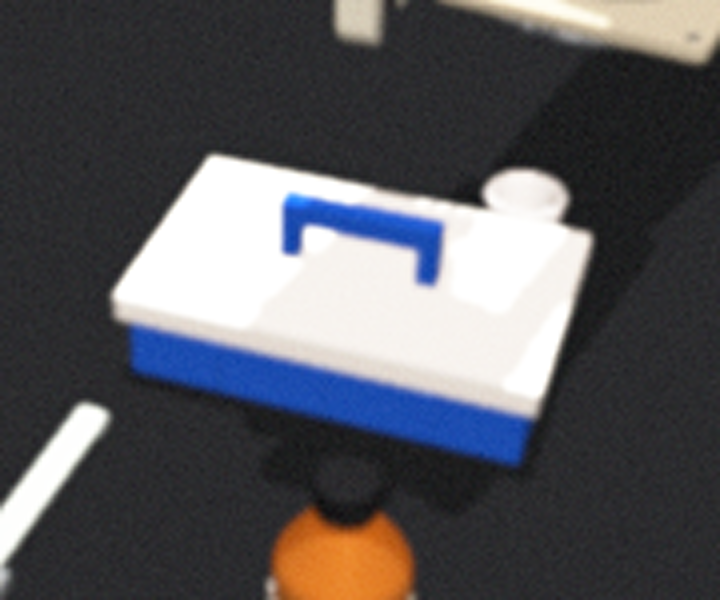

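The cover is seated level on the box. Its handle is at (394,285) in the wrist view, and the crucible, bottle and caliper look undisturbed. I'll fit its height once more with the scene camera, then hand in.

```bash
python3 - <<'E'
from h import *
m=env.camera_model("scene")
def px(l): return [((a+.5)/4-.5+220,(b+.5)/4-.5+150) for a,b in l]
loc=[(73,-115,15),(73,115,15),(-73,115,15),(-73,-115,15)]; pix=px([(112,300),(538,400),(594,236),(212,155)])
def f(p):
    A=R.from_euler('zyx',[p[2],p[4],p[5]]).as_matrix()
    return (np.array([w2p(m,A@np.array(q)+[p[0],p[1],p[3]]) for q in loc])-pix).ravel()
r=least_squares(f,[525,26,.158,40,0,0],x_scale=[10,10,.1,10,.1,.1]);print(r.x.round(3),r.fun.round(1))
env.finish_job()
E
```

```text
[ 5.30373e+02  2.94810e+01  1.51000e-01  4.44090e+01  2.30000e-02
 -3.00000e-03] [ 0.  -0.3  0.   0.2 -0.1 -0.3  0.   0.3]
the job is handed in; nothing more can be done
```

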